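# Hold the sprung cover of the marking unit at its index arm

### The job

We are checking at which opening the cover switch of the bench marking unit trips. Turn the clamp knob counter-clockwise to free the sliding bolt and slide the bolt all the way out, off the cover, while the cover is still shut. Then lift the sprung cover by its handle until the rib on its edge lines up with the index arm beside it, and stay there: finish while still holding the cover steady at that angle, with the index arm left as it is set and the loose things around the unit not pushed about.

Things in the scene. Friction and masses are not known exactly. Their poses are not given: they have to be found in the camera images.
- unit: Bench marking unit, fixed: grey case, top 74 mm above the bench. Origin on the bench; the case reaches x -85..+85, y -160..+90 mm. x points from its front (robot side) to its back, y to its left, z up. Cover on the left part, bolt with clamp knob on the right part. On the left edge (y 86..92 mm) a wire quadrant up to 200 mm high, beside the index arm.
- knob_grip (a point): Centre of the clamp knob's grip, 136 mm above the bench: a black bar 40 mm long (this point's y axis), 12 mm thick (its x axis), 34 mm tall (111.5 to 145.5 mm above the bench), upright on a 30 mm round collar on top of the bolt carriage; it turns about a vertical axis through its centre. At the start at unit x = 0, y = -115 mm. It travels with the bolt.
- clamp_knob (a joint): Clamp knob, rad: 0 = tight, its bar along the unit's y; grows as it is turned counter-clockwise seen from above, stop at 1.4. Starts between 0 and 0.2. Up to about 0.9 a cam under it blocks the bolt, from 1.1 the bolt is quite free; turn it to about 1.25. Friction 0.06 N m.
- bolt (a joint): Slide of the bolt carriage, m: 0 = its tongue lies over the cover's right edge and locks it; grows as the bolt moves to the unit's right (-y), stop at 0.040. The tongue is off the cover from about 0.022. Friction 2 N. It is moved by the knob's grip.
- cover_handle (a point): Middle of the cover's handle: round steel bar 12 mm thick along the unit's y, 60 mm free between its posts, centre 36 mm above the cover's top face. Cover shut: unit x = -66, y = 0, 130 mm above the bench. The point's axes turn with the cover; its x axis runs along the cover towards the hinge.
- cover (a joint): Opening of the cover, rad: 0 = shut, grows as the front rises, stop 1.1. Cover 146x146x16 mm, hinged at its back along the unit's y at unit x = +72, z = +86 mm: the handle bar (138 mm before, 44 mm above the axis when shut) swings round it. Spring and weight pull it shut with 4 to 9 N at the handle. A dark pointer rib runs along its left edge.
- index_arm (a joint): Angle of the index arm, rad, on the same hinge axis and counted like the cover's: when the cover reads the same value, its rib lines up with the arm. Set between 0.4 and 0.75; stiff, stays where it is.
- index_tip (a point): Tip of the index arm, a thin steel strip 135 mm long at the cover's left side (unit y = +82 mm), reaching from the hinge axis towards the front. The point's x axis runs along the arm towards the hinge.
- masking: Loose bystander, to be left alone: roll of cream masking tape, 100 mm across, 25 mm high, lying flat.
- cutter: Loose bystander, to be left alone: box cutter, 28x170x18 mm, lying flat.
- stamp: Loose bystander, to be left alone: hand stamp with a round wooden knob, 36x58x71 mm, standing.
- bin: Loose bystander, to be left alone: open cardboard bin of small fixings, 55x88x34 mm, standing.

How it is judged:
On the way, in this order (a step that is already met when the one before it is completed fails the run):
1. the clamp knob is turned loose while the bolt is still in (value of joint clamp_knob above 0.7 rad and value of joint bolt below 0.015 m), for 0.02 s.
2. the bolt is slid out, off the cover, while the cover is shut (value of joint bolt above 0.03 m and value of joint cover below 0.06 rad), for 0.1 s.
At the end, for the whole second after the job is handed in: The cover stands still within 0.06 rad (3.4 degrees) of the index arm, held there by the fingers (more than 1 N), the bolt is out by more than 30 mm, the index arm is within 8 mm of where it was set (angle between the x axis of cover_handle and the x axis of index_tip, either way round below 0.06 rad and velocity of joint cover between -0.1 and 0.1 rad/s and contact force between the fingers and cover above 1 N and value of joint bolt above 0.03 m and distance of index_tip from where it was at the start of the episode below 0.008 m); the arm keeps its last pose, push and grip.
It fails at once if the loose masking is pushed more than 25 mm (distance of masking from where it was at the start of the episode above 0.025 m).
It fails at once if the loose cutter is pushed more than 25 mm (distance of cutter from where it was at the start of the episode above 0.025 m).
It fails at once if the loose stamp is pushed more than 25 mm (distance of stamp from where it was at the start of the episode above 0.025 m).
It fails at once if the loose bin is pushed more than 25 mm (distance of bin from where it was at the start of the episode above 0.025 m).
It also fails if it takes over 45 s, if anything falls off the work surface, if the arm or the gripper's body presses on something with over 40 N, if the wrist force passes 120 N, or if a joint passes its speed limit or range.

### The arm

A 7-joint arm with a two-finger parallel gripper is mounted at the origin on a cart in front of the work surface, level with it; the furniture and walls round the work are solid. World frame = base frame: x ahead of the robot, y to its left, z up, the work surface at z = 0. Lengths are in m, angles in rad, forces in N, time in s.
With the tool pointing down it reaches from about 0.4 to 0.875 m from the base axis. Payload 19.3 kg.
Tool frame: the origin (TCP) lies at the very end of the fingers, on their centre line; the grasp point (between the pads) lies 19 mm behind it; z points along the fingers, x is the direction in which the jaws open and shut, and the axes are right-handed (so a half turn about z gives the same grasp; the last joint's range is limited). The gripper opens to 85 mm and grips with 20 to 120 N. Pads are 22 mm wide; open, the fingers measure 114 mm over their backs; the gripper's body (76 mm by 85 mm) begins 54 mm behind the grasp point. The pads swing forward as they close: fully open they stand 13 mm farther back than shut.
Start: joints at [-1.296, 0.521, -0.036, 1.599, 0.021, 1.021, -0.113], TCP at [0.211, 0.588, 0.199] pointing down, gripper open.
Joint ranges: [-2.91, 2.91], [-0.3, 2.13], [-1.5, 1.42], [0.17, 2.43], [-1.26, 4.41], [0.16, 1.93], [-2.52, 2.52]. Speed limits (rad/s): [1.89, 1.89, 2.39, 2.39, 3.01, 3.01, 3.01].

### API

Orientations are given as [roll, pitch, yaw] about the fixed x, y, z axes, in that order (R = Rz(yaw) Ry(pitch) Rx(roll)).
In Python, from workcell import bot gives the robot as it stands.
- The arm moves only by the tool jog_arm, never from a script. Its argument "increments" is a list of rows, each an object of numbers: "wx", "wy", "wz": the turn, a rotation vector about the tool's x, y, z in degrees; "x", "y", "z": the shift along the tool's x, y, z in cm; "claw": the opening in per cent of the stroke, from 0 (shut) to 100 (fully open). A call has 1 to 10 rows; each row is the pose to reach, as a shift and turn from the pose measured when the call began, along the tool's axes at that moment; what a row does not reach only later rows make up. A row lasts 1/8 s, in which the tool goes at most 62.5 mm and 10.7 degrees, less where a joint would pass 70% of its speed; a pose out of reach is approached as far as the arm can. A call with a gripper value outside its range is refused whole. The fingers move at their own pace and stop on an object; "squeeze" is the grip in N (left out, the last holds). Time passes only in rows, so rows that repeat a pose let the fingers close. It gives the time, the measured TCP pose, the force and the opening at its end, in the units of the state.
- bot.observe(): the state, without advancing time (a new reading comes with each control period).
- bot.grab_frame(name): name is "side" or "top"; returns a dict with "pixels" (384x512x3 uint8, red, green, blue), "fov_y" (degrees; the focal length in pixels is half the picture's height over the tangent of half this angle, whatever the lens; pixels are square), "cx", "cy" (the principal point, pixels), "k1" (the pictures are not rectified: a ray, as slopes to the right and down, at radius r is drawn at 1 + k1 r^2 times it, then the intrinsics apply), "origin" and "orientation" of the camera in the world. Camera axes: x right, y down, z forward; pixel columns grow to the right and rows downward; lengths in m; the calibration is good to about 2 mm. A picture is of the moment at which its call begins. There is no depth.
- bot.job_done(): hands the job in, once; it reports no verdict.
The state is a dict: "clock": time; "qpos": joint angles; "qd": joint speeds; "joint_efforts": joint torques, N m; "position": TCP position; "tool_rot": TCP orientation; "force": force on the tool from outside, world axes, zero at the start; "moment": the same for the moment, N m; "grip_width": finger opening in m.
Only numpy, scipy, OpenCV 4.12 (cv2) and the standard library are available. Lean on these libraries where they do the work, as an engineer would, in place of code of your own. Each camera call takes 0.05 s, during which the arm holds its last target.

## Working session

There is one attempt and no reset: what is moved stays moved. The work goes in short steps, Python scripts to look and compute and a tool call to move; the robot and the scene stay as the last step left them, time stands still between calls to the robot, and variables do not carry over. Pictures are saved under pics/ and viewed, and the job is handed in when it is done.

Besides the shell and the picture viewer there is one more tool, called after "Request:" by a JSON object that holds its "api" and its "payload", one argument or row to a line. jog_arm: Moves the arm, as the interface text tells. Its arguments: {"type":"object","properties":{"increments":{"type":"array","items":{"type":"object","properties":{"wx":{"type":"number"},"wy":{"type":"number"},"wz":{"type":"number"},"x":{"type":"number"},"y":{"type":"number"},"z":{"type":"number"},"claw":{"type":"number"}}}},"squeeze":{"type":"number"}},"required":["increments"]}

```bash
mkdir -p pics; ls; cat > h.py <<'E'
import numpy as np,cv2,pickle
from workcell import bot
def snap(n,tag):
    f=bot.grab_frame(n); cv2.imwrite(f'pics/{tag}.png',f['pixels'][:,:,::-1]); pickle.dump(f,open(f'pics/{tag}.pkl','wb')); return f
E
python3 - <<'E'
from h import *
print(bot.observe())
for n in('side','top'):
    f=snap(n,n+'0'); print({k:v for k,v in f.items() if k!='pixels'})
E
```

```text
pics
{'clock': 0.0, 'qpos': array([-1.29619842,  0.52200668, -0.0363289 ,  1.59994525,  0.0212136 ,
        1.02116021, -0.11278677]), 'qd': array([-1.23454453e-03,  1.02596789e-04, -1.50168993e-03,  1.45651146e-03,
       -8.64880357e-05,  8.02339149e-04,  1.52698232e-03]), 'joint_efforts': array([-2.66603292e-04, -9.27129579e+01,  1.97976306e+00, -3.69905806e+01,
        1.78505917e-02,  8.57281761e-03, -8.97600074e-07]), 'position': array([0.21117181, 0.58786067, 0.1988528 ]), 'tool_rot': array([3.14149999e+00, 1.13025761e-03, 1.22600890e+00]), 'force': array([ 0.30665159,  0.19157301, -0.11869608]), 'moment': array([-0.04859816,  0.04297813,  0.00395691]), 'grip_width': 0.08570606948225169}
{'fov_y': 44.27096452014786, 'cx': 260.35844513945756, 'cy': 195.05225383317014, 'k1': -0.1552089511528062, 'origin': array([ 0.13164618, -0.69221252,  0.75846149]), 'orientation': array([-2.15445483, -0.00227068, -0.43213167])}
{'fov_y': 52.72804273724987, 'cx': 254.94634399112684, 'cy': 194.26338097673712, 'k1': -0.03310344935424706, 'origin': array([0.31971101, 0.21192017, 1.17334774]), 'orientation': array([-2.93278302e+00,  2.75955159e-03, -1.52882880e+00])}
```

View pics/side0.png

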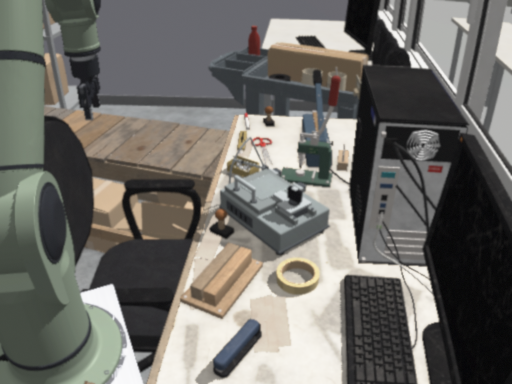

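View pics/top0.png

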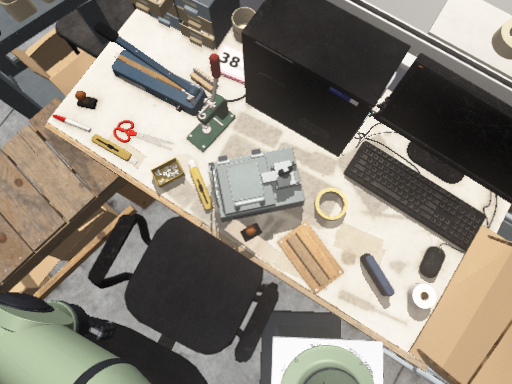

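```bash
python3 - <<'E'
import cv2
a=cv2.imread('pics/top0.png')[130:260,140:360]; cv2.imwrite('pics/topc.png',cv2.resize(a,None,fx=3.6,fy=3.6,interpolation=cv2.INTER_CUBIC))
a=cv2.imread('pics/side0.png')[140:260,190:345]; cv2.imwrite('pics/sidec.png',cv2.resize(a,None,fx=5,fy=5,interpolation=cv2.INTER_CUBIC))
E
```

```text
(no output)
```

View pics/topc.png

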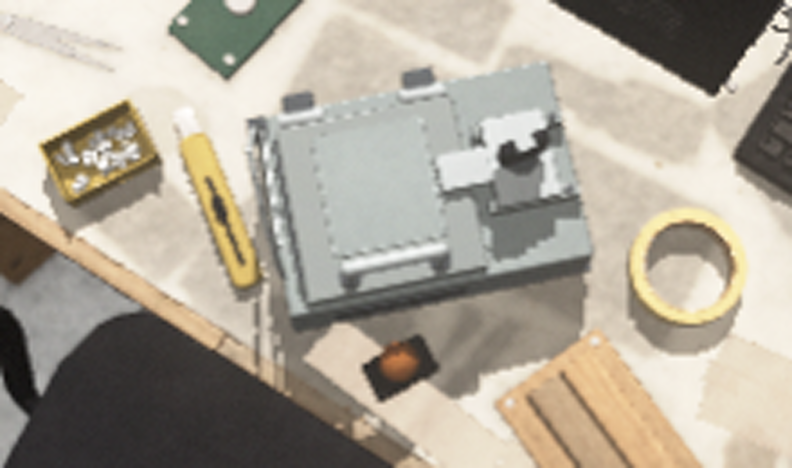

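View pics/sidec.png

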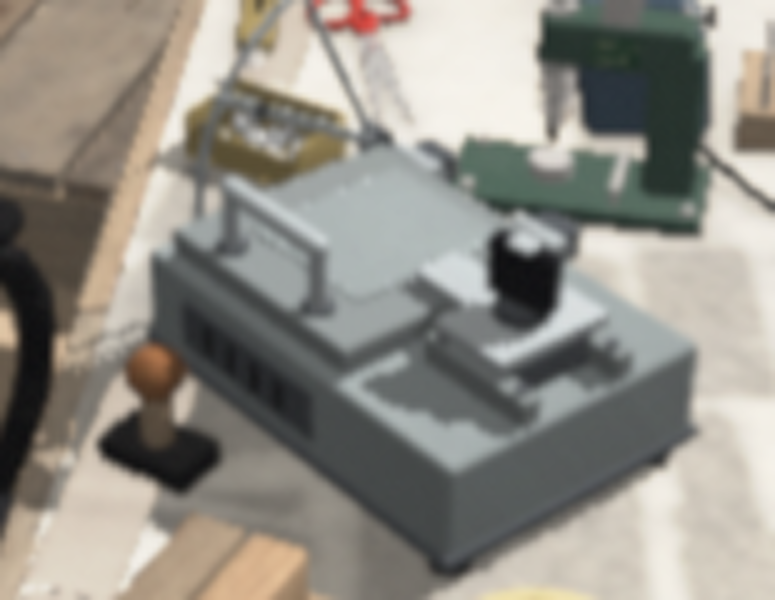

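```bash
cat >> h.py <<'E'
from scipy.spatial.transform import Rotation as Ro
from scipy.optimize import least_squares
def proj(f,P):
    R=Ro.from_euler('xyz',f['orientation']).as_matrix()
    c=(np.atleast_2d(P)-f['origin'])@R
    s=c[:,:2]/c[:,2:]; r2=(s**2).sum(1,keepdims=True)
    s=s*(1+f['k1']*r2); F=f['pixels'].shape[0]/2/np.tan(np.radians(f['fov_y']/2))
    return s*F+[f['cx'],f['cy']]
def load(t): return pickle.load(open(f'pics/{t}.pkl','rb'))
def U(p,P):
    P=np.atleast_2d(P)/1000.; c,s=np.cos(p[2]),np.sin(p[2])
    return np.c_[p[0]+c*P[:,0]-s*P[:,1],p[1]+s*P[:,0]+c*P[:,1],P[:,2]]
E
cat > fit.py <<'E'
from h import *
T=load('top0');S=load('side0')
tp=[((-85,-160,74),(592,252)),((85,-160,74),(550,65)),((-85,90,74),(288,312)),((-66,0,130),(395,258)),((0,-115,145),(523,150))]
sp=[((-85,-160,74),(455,470)),((85,-160,74),(693,348)),((-85,90,74),(155,258)),((-66,0,130),(277,217)),((0,-115,145),(525,240))]
tP=np.array([a for a,b in tp]);tu=np.array([b for a,b in tp])/3.6+[140,130]
sP=np.array([a for a,b in sp]);su=np.array([b for a,b in sp])/5+[190,140]
def r(p,sep=3): 
    a=(proj(T,U(p,tP))-tu).ravel(); b=(proj(S,U(p,sP))-su).ravel()
    return [a,b,np.r_[a,b]][sep-1]
for k in(1,2,3):
    s=least_squares(lambda p:r(p,k),[.6,.2,0.2],loss='soft_l1');print(s.x,r(s.x,k).reshape(-1,2).round(1).tolist())
np.save('p.npy',s.x); p=s.x
for n,f,off,sc,fn in(('t',T,(140,130),3.6,'topc'),('s',S,(190,140),5,'sidec')):
    im=cv2.imread(f'pics/{fn}.png')
    L=[[(-85,-160,74),(85,-160,74),(85,90,74),(-85,90,74),(-85,-160,74)],[(-85,-160,0),(85,-160,0)],[(-85,-160,0),(-85,90,0)],[(-66,-30,130),(-66,30,130)],[(0,-115,110),(0,-115,145)],[(0,-135,145),(0,-95,145)],[(-74,-73,94),(72,-73,94),(72,73,94),(-74,73,94),(-74,-73,94)]]
    for a in(.4,.5,.6,.7): L.append([(72,82,86),(72-135*np.cos(a),82,86+135*np.sin(a))])
    for l in L:
        q=((proj(f,U(p,l))-off)*sc)
        cv2.polylines(im,[q.round().astype(int)],False,(0,0,255),1)
    cv2.imwrite(f'pics/{fn}_fit.png',im)
E
python3 fit.py
```

```text
[0.58316684 0.25441975 0.2248649 ] [[0.5, 1.8], [0.3, -1.3], [-0.4, 0.8], [-0.8, 0.1], [0.4, -1.6]]
[0.58303543 0.25188124 0.24609444] [[-0.5, 0.7], [2.6, -1.1], [-1.6, -2.1], [-0.3, -0.1], [0.7, 0.7]]
[0.58393866 0.25373876 0.23316891] [[0.9, 1.1], [0.2, -1.9], [0.1, 0.7], [-0.3, -0.2], [0.6, -2.2], [-1.5, 0.3], [2.3, -1.1], [-1.4, -2.8], [-0.5, -0.7], [0.2, 0.5]]
```

View pics/topc_fit.png

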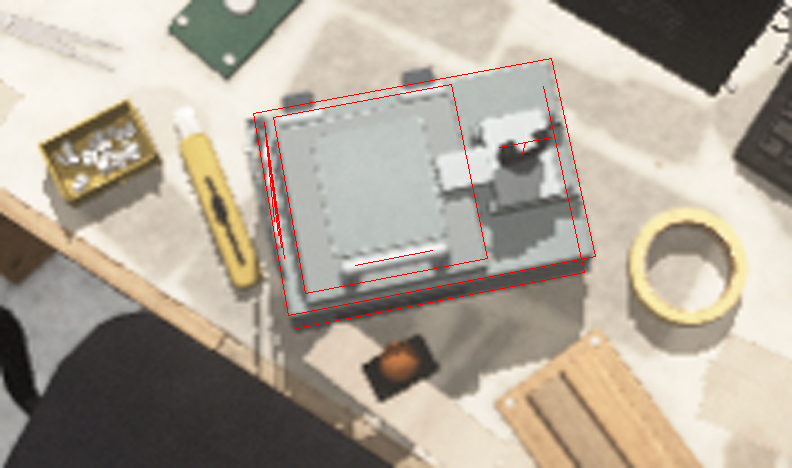

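View pics/sidec_fit.png

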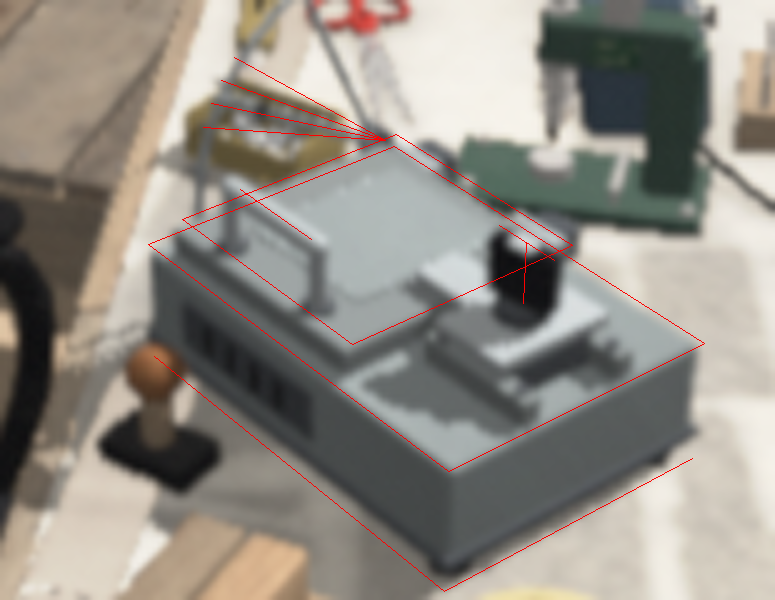

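```bash
cat >> h.py <<'E'
def back(f,uv,z):
    uv=np.array(uv,float); g=lambda q:(proj(f,[q[0],q[1],z])[0]-uv)
    return least_squares(g,[.5,.2]).x.round(3)
E
python3 - <<'E'
from h import *
T=load('top0');S=load('side0');p=np.load('p.npy')
for uv in((245,105),(335,150),(360,140)):print('T',uv,back(T,uv,0))
for uv in((360,258),(427,262),(358,115)):print('S',uv,back(S,uv,0))
print('stamp',back(T,(250,230),.06),'masking',back(T,(331,205),.02),'cutter tip',back(T,(208,208),.01),back(T,(191,162),.01))
for n,P in(('knob',(0,-115,136)),('knobout',(0,-155,136)),('handle',(-66,0,130)),('q',(0,89,200))):print(n,U(p,P))
E
```

```text
T (245, 105) [0.864 0.27 ]
T (335, 150) [ 0.722 -0.023]
T (360, 140) [ 0.759 -0.103]
S (360, 258) [ 0.719 -0.005]
S (427, 262) [ 0.861 -0.09 ]
S (358, 115) [1.211 0.714]
stamp [0.45  0.235] masking [ 0.54  -0.006] cutter tip [0.517 0.367] [0.661 0.43 ]
knob [[0.61051077 0.14185077 0.136     ]]
knobout [[0.61975325 0.10293321 0.136     ]]
handle [[0.51972468 0.23848868 0.13      ]]
q [[0.56337416 0.34033034 0.2       ]]
```

```bash
cat > kn.py <<'E'
from h import *
T=load('top0');S=load('side0');p=np.load('p.npy')
out=[]
for f,c in((T,(285,172)),(S,(295,193))):
    a=f['pixels'][c[1]-20:c[1]+20,c[0]-20:c[0]+20,::-1]
    for th in(None,0,.1,.2):
        im=cv2.resize(a,None,fx=5,fy=5,interpolation=cv2.INTER_NEAREST).copy()
        if th is not None:
            for z in(111.5,145.5):
                c_,s_=np.cos(th),np.sin(th)
                P=[(c_*x-s_*y,-115+s_*x+c_*y,z) for x,y in((-6,-20),(6,-20),(6,20),(-6,20),(-6,-20))]
                q=(proj(f,U(p,P))-np.array(c)+20.5)*5
                cv2.polylines(im,[q.round().astype(int)],False,(0,0,255) if z>120 else (0,255,0),1)
        out.append(im)
cv2.imwrite('pics/kn.png',np.vstack([np.hstack(out[:4]),np.hstack(out[4:])]))
E
python3 kn.py
```

```text
(no output)
```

View pics/kn.png

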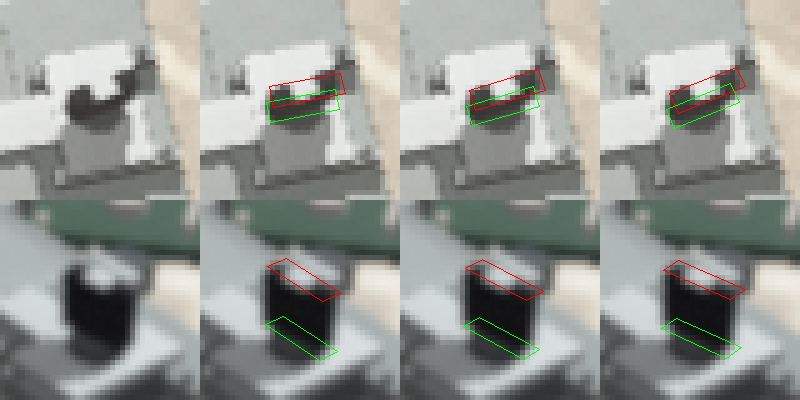

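```bash
cat >> h.py <<'E'
def inc(pos,yaw,R=None):
    o=bot.observe(); R0=Ro.from_euler('xyz',o['tool_rot'])
    Rt=R if R is not None else Ro.from_euler('xyz',[np.pi,0,yaw])
    d=R0.inv().apply(np.array(pos)-o['position'])*100
    w=np.degrees((R0.inv()*Rt).as_rotvec())
    print('shift cm',d.round(2),'turn deg',w.round(1),'n',round(np.linalg.norm(w)/10.7,1)); return d,w
E
python3 - <<'E'
from h import *
inc([.211,.588,.34],1.226)
inc([.609,.142,.34],.335)
inc([.609,.142,.20],.335)
E
```

```text
shift cm [-1.000e-02 -2.000e-02 -1.411e+01] turn deg [ 0.   0.1 -0. ] n 0.0
shift cm [-28.53  52.51 -14.08] turn deg [ 0.   0.1 51. ] n 4.8
shift cm [-28.52  52.51  -0.08] turn deg [ 0.   0.1 51. ] n 4.8
```

Request:
{"api": "jog_arm", "payload": {
  "increments": [
    {"z": -6,"claw": 100},
    {"z": -11},
    {"z": -14,"x": -2,"y": 3,"wz": 5},
    {"z": -14,"x": -5,"y": 9,"wz": 10},
    {"z": -14,"x": -8,"y": 14.5,"wz": 16},
    {"z": -14,"x": -11,"y": 20,"wz": 22},
    {"z": -14,"x": -14,"y": 25.5,"wz": 28},
    {"z": -14,"x": -17,"y": 31,"wz": 34},
    {"z": -14,"x": -20,"y": 36.5,"wz": 40},
    {"z": -14,"x": -23,"y": 42,"wz": 46}
  ]
}}

```text
schema error: expected keys wx, wy, wz, x, y, z, claw
```

```bash
python3 - <<'E'
from h import *
o=bot.observe();print(o['qpos'],o['position'],o['tool_rot'])
inc([.609,.142,.20],.335)
E
```

```text
[-1.29620817  0.52193487 -0.03629436  1.5999415   0.02120212  1.02110654
 -0.11280299] [0.21118979 0.58788655 0.19889925] [3.14150398e+00 1.00145971e-03 1.22596642e+00]
shift cm [-28.52  52.51  -0.08] turn deg [ 0.   0.1 51. ] n 4.8
```

All keys are required in every row.

Request:
{"api": "jog_arm", "payload": {
  "increments": [
    {"wx": 0,"wy": 0,"wz": 0,"x": 0,"y": 0,"z": -6,"claw": 100},
    {"wx": 0,"wy": 0,"wz": 0,"x": 0,"y": 0,"z": -11,"claw": 100},
    {"wx": 0,"wy": 0,"wz": 5,"x": -2,"y": 3,"z": -14,"claw": 100},
    {"wx": 0,"wy": 0,"wz": 10,"x": -5,"y": 9,"z": -14,"claw": 100},
    {"wx": 0,"wy": 0,"wz": 16,"x": -8,"y": 14.5,"z": -14,"claw": 100},
    {"wx": 0,"wy": 0,"wz": 22,"x": -11,"y": 20,"z": -14,"claw": 100},
    {"wx": 0,"wy": 0,"wz": 28,"x": -14,"y": 25.5,"z": -14,"claw": 100},
    {"wx": 0,"wy": 0,"wz": 34,"x": -17,"y": 31,"z": -14,"claw": 100},
    {"wx": 0,"wy": 0,"wz": 40,"x": -20,"y": 36.5,"z": -14,"claw": 100},
    {"wx": 0,"wy": 0,"wz": 46,"x": -23,"y": 42,"z": -14,"claw": 100}
  ]
}}

```text
clock: 1.35
position: [0.5261, 0.232, 0.3391]
tool_rot: [3.141, 0.001, 0.42]
force: [1.3, 0.9, -0.2]
grip_width: 0.0853
```

```bash
python3 - <<'E'
from h import *
o=bot.observe();print(o['clock'],o['qpos'],o['position'],o['tool_rot'])
inc([.609,.142,.20],.335)
E
```

```text
1.35 [-7.42615842e-01  3.36010200e-01  3.07397588e-01  1.55329193e+00
 -1.03974925e-01  1.26920109e+00 -4.01522402e-04] [0.52608081 0.23202849 0.33913208] [3.14090337e+00 6.81010612e-04 4.19968667e-01]
shift cm [ 3.91 11.59 13.92] turn deg [0.  0.  4.9] n 0.5
```

Request:
{"api": "jog_arm", "payload": {
  "increments": [
    {"wx": 0,"wy": 0,"wz": 3,"x": 2,"y": 5.8,"z": 1,"claw": 100},
    {"wx": 0,"wy": 0,"wz": 5,"x": 3.9,"y": 11.6,"z": 3,"claw": 100},
    {"wx": 0,"wy": 0,"wz": 5,"x": 3.9,"y": 11.6,"z": 9,"claw": 100},
    {"wx": 0,"wy": 0,"wz": 5,"x": 3.9,"y": 11.6,"z": 13,"claw": 100},
    {"wx": 0,"wy": 0,"wz": 5,"x": 3.9,"y": 11.6,"z": 14,"claw": 100},
    {"wx": 0,"wy": 0,"wz": 5,"x": 3.9,"y": 11.6,"z": 14,"claw": 100}
  ]
}}

```text
clock: 2.1
position: [0.6091, 0.1421, 0.1998]
tool_rot: [3.141, 0.0, 0.333]
force: [0.4, -0.7, 1.2]
grip_width: 0.0856
```

```bash
python3 - <<'E'
from h import *
o=bot.observe();print(o['clock'],o['qpos'],o['position'],o['tool_rot'])
for n in('side','top'):
    f=snap(n,n+'1')
S=load('side1');T=load('top1')
a=S['pixels'][110:270,170:400,::-1];b=T['pixels'][90:250,170:400,::-1]
cv2.imwrite('pics/c1.png',cv2.resize(np.vstack([a,b])[:,:],None,fx=1.8,fy=1.8,interpolation=cv2.INTER_CUBIC))
cv2.imwrite('pics/c1.png',cv2.resize(a,None,fx=3.4,fy=3.4,interpolation=cv2.INTER_CUBIC))
print(proj(S,o['position']),proj(T,o['position']))
E
```

```text
2.1 [-0.54083652  0.54316724  0.32550677  1.61124573 -0.19421766  1.01967023
  0.17606677] [0.60914379 0.14205169 0.19979278] [3.14075365e+00 4.83854699e-04 3.32919100e-01]
[[295.67376261 168.92999697]] [[287.3464668 164.3031457]]
```

View pics/c1.png

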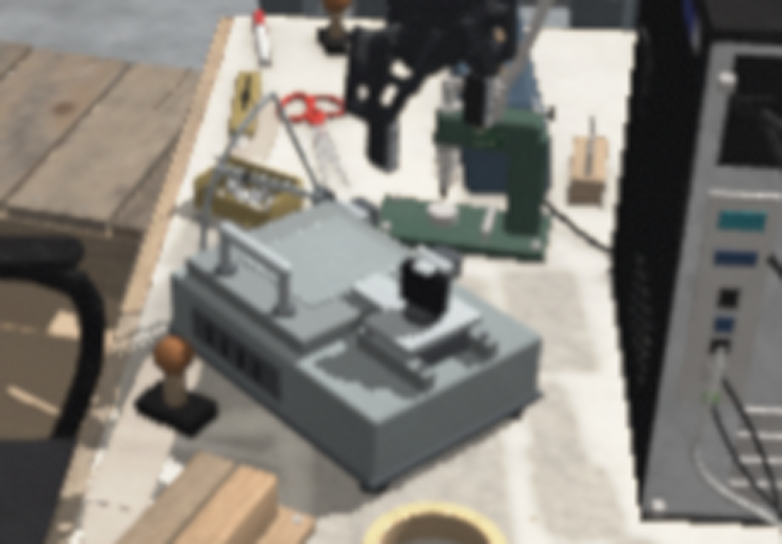

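Request:
{"api": "jog_arm", "payload": {
  "increments": [
    {"wx": 0,"wy": 0,"wz": 0,"x": 0,"y": 0,"z": 4,"claw": 100},
    {"wx": 0,"wy": 0,"wz": 0,"x": 0,"y": 0,"z": 7.5,"claw": 100},
    {"wx": 0,"wy": 0,"wz": 0,"x": 0,"y": 0,"z": 8.1,"claw": 100},
    {"wx": 0,"wy": 0,"wz": 0,"x": 0,"y": 0,"z": 8.1,"claw": 60},
    {"wx": 0,"wy": 0,"wz": 0,"x": 0,"y": 0,"z": 8.1,"claw": 30},
    {"wx": 0,"wy": 0,"wz": 0,"x": 0,"y": 0,"z": 8.1,"claw": 0},
    {"wx": 0,"wy": 0,"wz": 0,"x": 0,"y": 0,"z": 8.1,"claw": 0},
    {"wx": 0,"wy": 0,"wz": 0,"x": 0,"y": 0,"z": 8.1,"claw": 0}
  ],
  "squeeze": 40
}}

```text
clock: 3.2
position: [0.6099, 0.1422, 0.1201]
tool_rot: [3.141, -0.002, 0.333]
force: [-0.2, 0.5, -0.1]
grip_width: 0.0
```

```bash
cat > look.py <<'E'
from h import *
import sys
t=sys.argv[1]; o=bot.observe();print(o['clock'],o['position'],o['tool_rot'],o['grip_width'],o['force'])
S=snap('side','side'+t);T=snap('top','top'+t)
a=S['pixels'][120:260,200:360,::-1];b=T['pixels'][110:250,190:350,::-1]
cv2.imwrite(f'pics/c{t}.png',cv2.resize(np.hstack([a,b]),None,fx=2.5,fy=2.5,interpolation=cv2.INTER_CUBIC))
E
python3 look.py 2
```

```text
3.2 [0.60993922 0.14219053 0.1201319 ] [ 3.14089235e+00 -1.86744998e-03  3.32833405e-01] 1.0022216687510918e-06 [-0.18175907  0.46891614 -0.13871751]
```

View pics/c2.png

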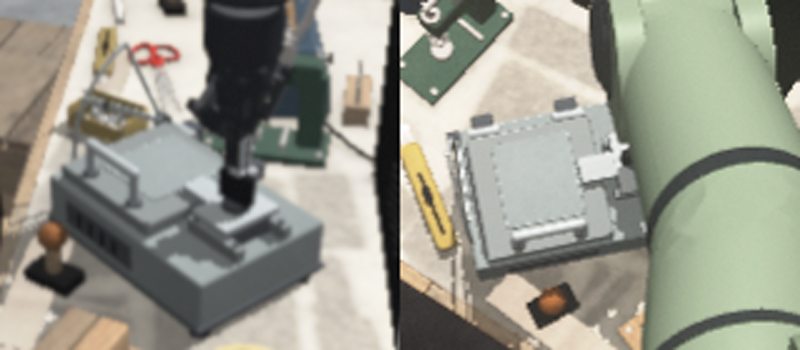

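```bash
python3 - <<'E'
from h import *
S=load('side2');S0=load('side0')
c=lambda f:cv2.resize(f['pixels'][140:215,255:330,::-1],None,fx=5,fy=5,interpolation=cv2.INTER_CUBIC)
cv2.imwrite('pics/z2.png',np.hstack([c(S0),c(S)]))
print(proj(S,[.6099,.1422,.120]))
E
```

```text
[[294.51311511 197.09492833]]
```

View pics/z2.png

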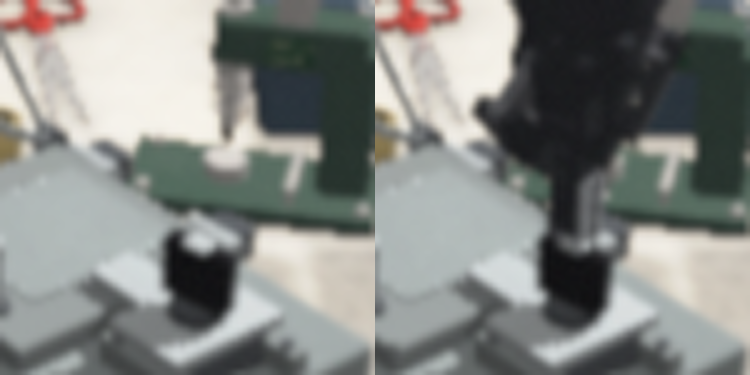

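```bash
python3 - <<'E'
from h import *
S=load('side1');T=load('top1')
print(bot.observe()['qpos'])
x=np.array([np.cos(.333),np.sin(.333),0]);y=np.array([x[1],-x[0],0])
c=np.array([.6091,.1421,.2128])
im=cv2.resize(S['pixels'][110:210,240:340,::-1],None,fx=6,fy=6,interpolation=cv2.INTER_CUBIC)
for s in(-1,1):
  for z in (0,.05):
    for w in(-.011,.011):
      q=proj(S,c+s*.0425*x+w*y+[0,0,z])[0]; print(q); cv2.circle(im,tuple(((q-[240,110]+.5)*6).astype(int)),4,(0,0,255),-1)
cv2.imwrite('pics/z1.png',im)
S=load('side0')
o=[.21117,.58786,.2118]; x=np.array([np.cos(1.226),np.sin(1.226),0])
im=cv2.resize(S['pixels'][40:140,40:140,::-1],None,fx=6,fy=6,interpolation=cv2.INTER_CUBIC)
for s in(-1,1):
  q=proj(S,o+s*.0425*x)[0];print(q); cv2.circle(im,tuple(((q-[40,40]+.5)*6).astype(int)),4,(0,0,255),-1)
cv2.imwrite('pics/z0.png',im)
E
```

```text
[-0.51927446  0.63270854  0.29437534  1.68166279 -0.22768678  0.85922052
  0.20329816]
[279.81712001 168.70333057]
[286.78041209 172.25186514]
[280.35665099 149.39543975]
[287.50627156 152.7875199 ]
[304.46283645 156.43327378]
[311.38797894 159.68257295]
[305.5520498  137.74299298]
[312.65917735 140.84533434]
[ 92.04987985 129.28267069]
[ 98.37055455 116.62610828]
```

View pics/z1.png

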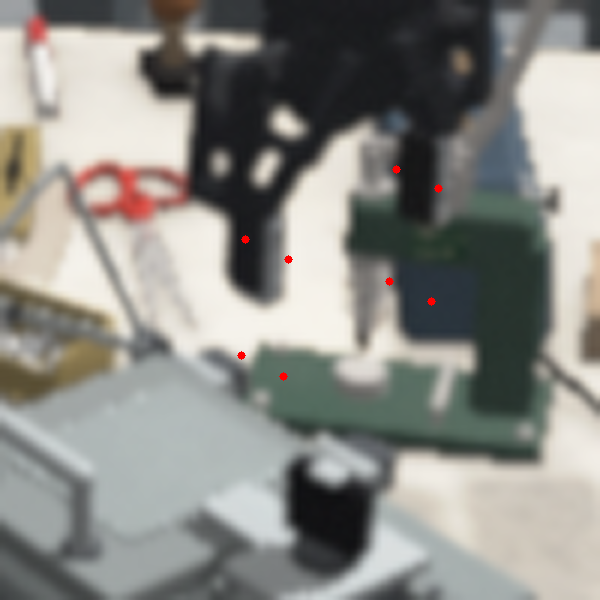

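View pics/z0.png

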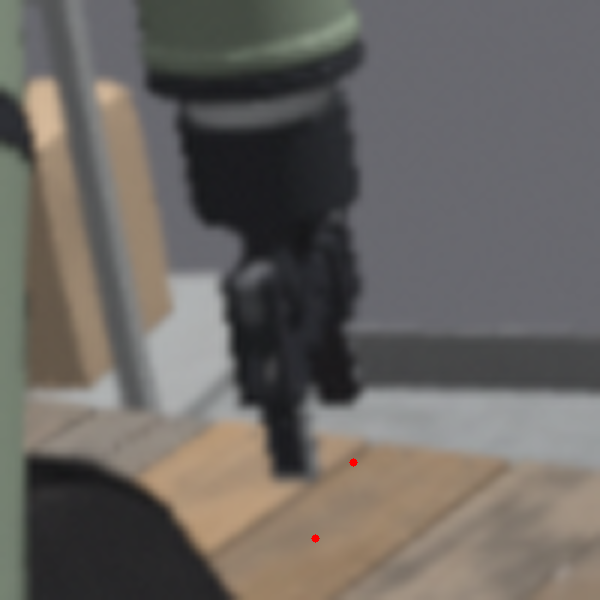

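Request:
{"api": "jog_arm", "payload": {
  "increments": [
    {"wx": 0,"wy": 0,"wz": 0,"x": 0,"y": 0,"z": -4,"claw": 0},
    {"wx": 0,"wy": 0,"wz": 0,"x": 0,"y": 0,"z": -5,"claw": 0},
    {"wx": 0,"wy": 0,"wz": 0,"x": 0,"y": 0,"z": -5,"claw": 0}
  ]
}}

```text
clock: 3.68
position: [0.61, 0.1423, 0.1703]
tool_rot: [3.141, -0.003, 0.333]
force: [0.9, 0.1, -1.5]
grip_width: 0.0002
```

```bash
python3 look.py 3; python3 - <<'E'
from h import *
S=load('side3');o=bot.observe()
im=cv2.resize(S['pixels'][120:220,240:340,::-1],None,fx=6,fy=6,interpolation=cv2.INTER_CUBIC)
for dz in(0,.01,.02,.03,.04):
  q=proj(S,o['position']+[0,0,dz])[0];print(dz,q); cv2.circle(im,tuple(((q-[240,120]+.5)*6).astype(int)),3,(0,0,255),-1)
cv2.imwrite('pics/z3.png',im)
E
```

```text
3.675 [0.61001162 0.1423111  0.17034794] [ 3.14091981e+00 -2.67313688e-03  3.33010815e-01] 0.00024293577064465145 [ 0.87503512  0.09931707 -1.47694159]
0 [295.16789655 179.99701238]
0.01 [295.34569314 176.40701295]
0.02 [295.52457071 172.78255484]
0.03 [295.70452493 169.12334365]
0.04 [295.88555078 165.42908764]
```

View pics/z3.png

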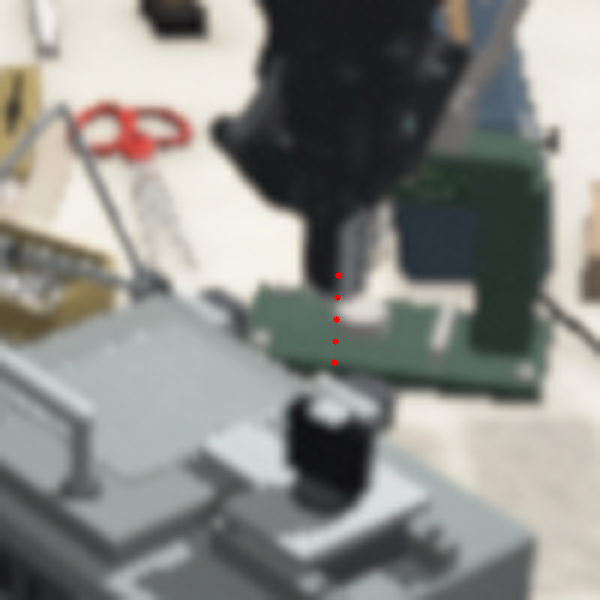

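View pics/top3.png

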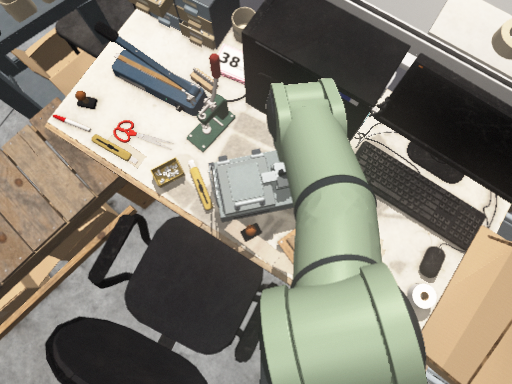

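Request:
{"api": "jog_arm", "payload": {
  "increments": [
    {"wx": 0,"wy": 0,"wz": 0,"x": 0,"y": 0,"z": 4,"claw": 0},
    {"wx": 0,"wy": 0,"wz": 0,"x": 0,"y": 0,"z": 5,"claw": 0},
    {"wx": 0,"wy": 0,"wz": 0,"x": 0,"y": 0,"z": 5.4,"claw": 0},
    {"wx": 0,"wy": 0,"wz": 0,"x": 0,"y": 0,"z": 5.4,"claw": 0}
  ]
}}

```text
clock: 4.28
position: [0.6097, 0.1421, 0.1157]
tool_rot: [3.141, -0.001, 0.333]
force: [0.4, 0.1, 0.3]
grip_width: -0.0001
```

Request:
{"api": "jog_arm", "payload": {
  "increments": [
    {"wx": 0,"wy": 0,"wz": 0,"x": 0,"y": 0,"z": 0.3,"claw": 0},
    {"wx": 0,"wy": 0,"wz": 0,"x": 0,"y": 0,"z": 0.3,"claw": 0}
  ]
}}

```text
clock: 4.53
position: [0.6103, 0.1423, 0.1136]
tool_rot: [3.141, -0.003, 0.333]
force: [-1.1, -1.5, 5.7]
grip_width: -0.0003
```

Request:
{"api": "jog_arm", "payload": {
  "increments": [
    {"wx": 0,"wy": 0,"wz": 0,"x": 0,"y": 0,"z": 0.3,"claw": 0},
    {"wx": 0,"wy": 0,"wz": 0,"x": 0,"y": 0,"z": 0.3,"claw": 0}
  ]
}}

```text
clock: 4.78
position: [0.6112, 0.1424, 0.1132]
tool_rot: [3.141, -0.005, 0.333]
force: [-9.6, -1.5, 30.9]
grip_width: 0.0003
```

Request:
{"api": "jog_arm", "payload": {
  "increments": [
    {"wx": 0,"wy": 0,"wz": 0,"x": 0,"y": 0,"z": -3,"claw": 0},
    {"wx": 0,"wy": 0,"wz": 0,"x": 0,"y": 0,"z": -4,"claw": 100},
    {"wx": 0,"wy": 0,"wz": 0,"x": 0,"y": 0,"z": -4,"claw": 100},
    {"wx": 0,"wy": 0,"wz": 0,"x": 0,"y": 0,"z": -4,"claw": 100},
    {"wx": 0,"wy": 0,"wz": 0,"x": 0,"y": 0,"z": -4,"claw": 100},
    {"wx": 0,"wy": 0,"wz": 0,"x": 0,"y": 0,"z": -4,"claw": 100},
    {"wx": 0,"wy": 0,"wz": 0,"x": 0,"y": 0,"z": -4,"claw": 100}
  ]
}}

```text
clock: 5.65
position: [0.6109, 0.1423, 0.153]
tool_rot: [3.141, -0.005, 0.333]
force: [-0.1, -0.2, 1.6]
grip_width: 0.0855
```

```bash
python3 look.py 4;  python3 - <<'E'
from h import *
inc([.609,.142,.0855],.333)
E
```

```text
5.65 [0.61092423 0.14227596 0.15299662] [ 3.14130893 -0.00502303  0.33255926] 0.08550611934479962 [-0.10963929 -0.16946987  1.60334528]
shift cm [-0.23 -0.03  6.76] turn deg [ 0.  -0.3 -0. ] n 0.0
```

View pics/c4.png

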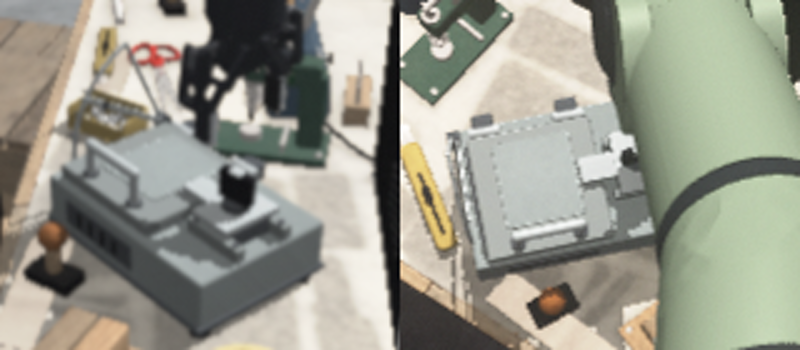

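Request:
{"api": "jog_arm", "payload": {
  "increments": [
    {"wx": 0,"wy": 0,"wz": 0,"x": -0.1,"y": 0,"z": 4,"claw": 100},
    {"wx": 0,"wy": 0,"wz": 0,"x": -0.1,"y": 0,"z": 6.3,"claw": 100},
    {"wx": 0,"wy": 0,"wz": 0,"x": -0.1,"y": 0,"z": 6.7,"claw": 100},
    {"wx": 0,"wy": 0,"wz": 0,"x": -0.1,"y": 0,"z": 6.7,"claw": 50},
    {"wx": 0,"wy": 0,"wz": 0,"x": -0.1,"y": 0,"z": 6.7,"claw": 20},
    {"wx": 0,"wy": 0,"wz": 0,"x": -0.1,"y": 0,"z": 6.7,"claw": 0},
    {"wx": 0,"wy": 0,"wz": 0,"x": -0.1,"y": 0,"z": 6.7,"claw": 0},
    {"wx": 0,"wy": 0,"wz": 0,"x": -0.1,"y": 0,"z": 6.7,"claw": 0}
  ],
  "squeeze": 40
}}

```text
clock: 6.75
position: [0.6128, 0.1425, 0.0871]
tool_rot: [3.141, -0.01, 0.333]
force: [12.7, 1.9, -2.1]
grip_width: 0.0115
```

```bash
python3 look.py 5;python3 -c "
from h import *
print(bot.observe()['moment'])"
```

```text
6.75 [0.61280437 0.14254085 0.0871321 ] [ 3.14058752 -0.01037171  0.33258492] 0.011483854310905366 [12.67886907  1.86310802 -2.06637867]
[ 0.32717748 -2.36000559 -0.03259461]
```

View pics/c5.png

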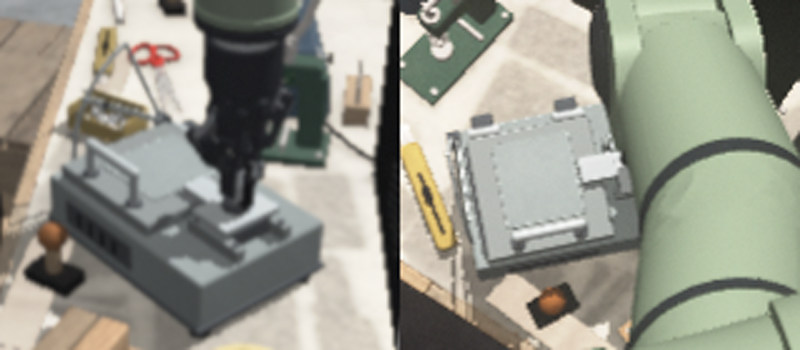

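Request:
{"api": "jog_arm", "payload": {
  "increments": [
    {"wx": 0,"wy": 0,"wz": -6,"x": 0.2,"y": 0,"z": 0,"claw": 0},
    {"wx": 0,"wy": 0,"wz": -14,"x": 0.2,"y": 0,"z": 0,"claw": 0},
    {"wx": 0,"wy": 0,"wz": -23,"x": 0.2,"y": 0,"z": 0,"claw": 0},
    {"wx": 0,"wy": 0,"wz": -32,"x": 0.2,"y": 0,"z": 0,"claw": 0},
    {"wx": 0,"wy": 0,"wz": -41,"x": 0.2,"y": 0,"z": 0,"claw": 0},
    {"wx": 0,"wy": 0,"wz": -50,"x": 0.2,"y": 0,"z": 0,"claw": 0},
    {"wx": 0,"wy": 0,"wz": -59,"x": 0.2,"y": 0,"z": 0,"claw": 0},
    {"wx": 0,"wy": 0,"wz": -65,"x": 0.2,"y": 0,"z": 0,"claw": 0},
    {"wx": 0,"wy": 0,"wz": -65,"x": 0.2,"y": 0,"z": 0,"claw": 0}
  ]
}}

```text
clock: 7.98
position: [0.6155, 0.1436, 0.0873]
tool_rot: [3.13, -0.005, 1.469]
force: [5.3, 2.9, -5.9]
grip_width: 0.0114
```

```bash
python3 look.py 6;python3 -c "
from h import *
o=bot.observe();print(o['moment'],o['qpos'])
p=np.load('p.npy');y=p[2]
k=o['position']
inc(k+.03*np.array([np.sin(y),-np.cos(y),0]),o['tool_rot'][2])"
```

```text
7.975 [0.61547871 0.14359533 0.08727098] [ 3.13038019 -0.00455241  1.46880843] 0.011359499860177636 [ 5.29801788  2.88580436 -5.93803505]
[ 0.50543781 -1.21326509  0.06285963] [-0.30613162  0.65556234 -0.02567469  1.68463317  0.02300536  0.78954532
  1.12468782]
shift cm [-2.83  0.99 -0.  ] turn deg [ 0.6 -0.3 -0. ] n 0.1
```

View pics/c6.png

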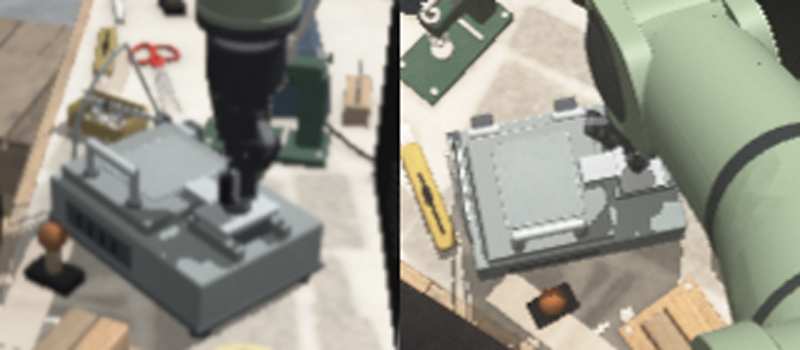

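Request:
{"api": "jog_arm", "payload": {
  "increments": [
    {"wx": 0,"wy": 0,"wz": 0,"x": -0.5,"y": 0.17,"z": 0,"claw": 0},
    {"wx": 0,"wy": 0,"wz": 0,"x": -1.2,"y": 0.42,"z": 0,"claw": 0},
    {"wx": 0,"wy": 0,"wz": 0,"x": -2.0,"y": 0.7,"z": 0,"claw": 0},
    {"wx": 0,"wy": 0,"wz": 0,"x": -2.8,"y": 0.98,"z": 0,"claw": 0},
    {"wx": 0,"wy": 0,"wz": 0,"x": -3.5,"y": 1.22,"z": 0,"claw": 0},
    {"wx": 0,"wy": 0,"wz": 0,"x": -3.5,"y": 1.22,"z": 0,"claw": 0},
    {"wx": 0,"wy": 0,"wz": 0,"x": -3.5,"y": 1.22,"z": 0,"claw": 0}
  ]
}}

```text
clock: 8.95
position: [0.6249, 0.1065, 0.0873]
tool_rot: [3.129, -0.004, 1.466]
force: [7.8, -0.4, -8.0]
grip_width: 0.0111
```

```bash
python3 look.py 7;python3 -c "
from h import *
o=bot.observe();print(o['moment'],o['qpos'])"
```

```text
8.95 [0.62490292 0.10645291 0.08731099] [ 3.12876856 -0.00406604  1.46640511] 0.011116442491809974 [ 7.77587249 -0.35445781 -7.97415628]
[-0.16462307 -1.44793918 -0.02446775] [-0.2452265   0.65744711 -0.02627116  1.68062918  0.0238073   0.79036307
  1.18394038]
```

View pics/c7.png

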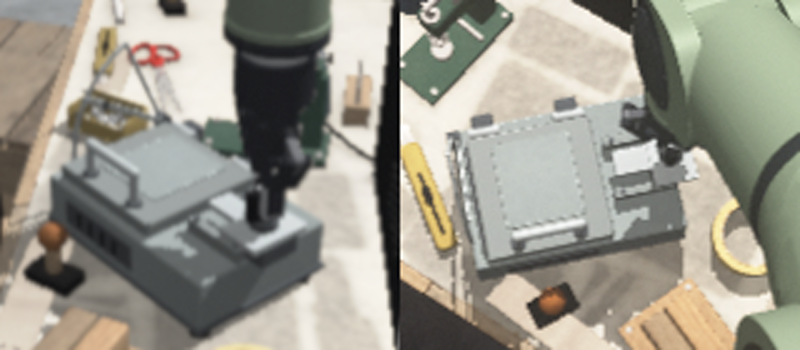

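Request:
{"api": "jog_arm", "payload": {
  "increments": [
    {"wx": 0,"wy": 0,"wz": 0,"x": 0,"y": 0,"z": 0,"claw": 40},
    {"wx": 0,"wy": 0,"wz": 0,"x": 0,"y": 0,"z": 0,"claw": 50},
    {"wx": 0,"wy": 0,"wz": 0,"x": 0,"y": 0,"z": 0,"claw": 50},
    {"wx": 0,"wy": 0,"wz": 0,"x": 0,"y": 0,"z": -2,"claw": 50},
    {"wx": 0,"wy": 0,"wz": 0,"x": 0,"y": 0,"z": -6,"claw": 70},
    {"wx": 0,"wy": 0,"wz": 0,"x": 0,"y": 0,"z": -11,"claw": 100},
    {"wx": 0,"wy": 0,"wz": 0,"x": 0,"y": 0,"z": -12,"claw": 100}
  ]
}}

```text
clock: 9.93
position: [0.6246, 0.1064, 0.2107]
tool_rot: [3.124, -0.006, 1.466]
force: [0.0, -0.0, -0.5]
grip_width: 0.0857
```

```bash
python3 look.py 8;python3 -c "
from h import *
p=np.load('p.npy')
k=U(p,[-66,0,0])[0]+[.002,0.001,.215]
print(k); inc(k,p[2])"
```

```text
9.925 [0.62457941 0.10635724 0.21072549] [ 3.12436404 -0.00561876  1.46631369] 0.0856693907702588 [ 0.01041149 -0.03020588 -0.47339944]
[0.52172468 0.23948868 0.215     ]
shift cm [ 12.19 -11.52  -0.78] turn deg [ 0.6 -0.7 70.7] n 6.6
```

View pics/c8.png

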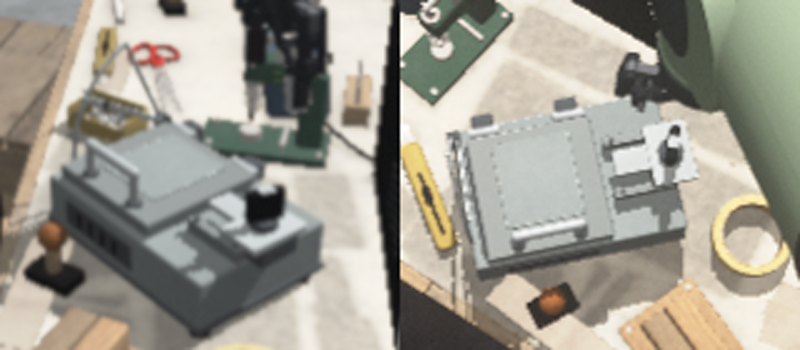

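```bash
cat > ia.py <<'E'
from h import *
import sys
S=load(sys.argv[1]);p=np.load('p.npy')
x0,y0,w,h=215,125,75,60
base=cv2.resize(S['pixels'][y0:y0+h,x0:x0+w,::-1],None,fx=5,fy=5,interpolation=cv2.INTER_CUBIC)
im=base.copy()
for a in(.4,.5,.6,.7):
    q=(proj(S,U(p,[(72,82,86),(72-135*np.cos(a),82,86+135*np.sin(a))]))-[x0,y0]+.5)*5
    cv2.polylines(im,[q.round().astype(int)],False,(0,0,255),1)
cv2.imwrite('pics/ia.png',np.hstack([base,im]))
E
python3 ia.py side8
```

```text
(no output)
```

View pics/ia.png

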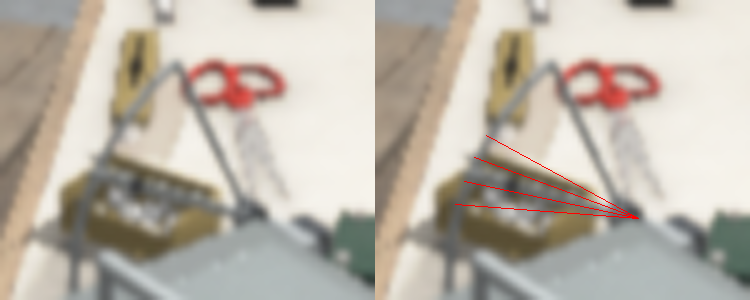

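```bash
python3 - <<'E'
from h import *
S=load('side8')
a=S['pixels'][145:175,222:272,::-1]
cv2.imwrite('pics/ia2.png',cv2.resize(a,None,fx=16,fy=16,interpolation=cv2.INTER_NEAREST))
p=np.load('p.npy')
print(proj(S,U(p,(72,82,86))))
for a in(.4,.5,.6,.7):print(a,(proj(S,U(p,(72-135*np.cos(a),82,86+135*np.sin(a))))))
E
```

```text
[[267.08082766 168.00081303]]
0.4 [[230.53120048 165.32907161]]
0.5 [[232.21364507 160.63395808]]
0.6 [[234.28100248 155.99645327]]
0.7 [[236.70990923 151.47467306]]
```

View pics/ia2.png

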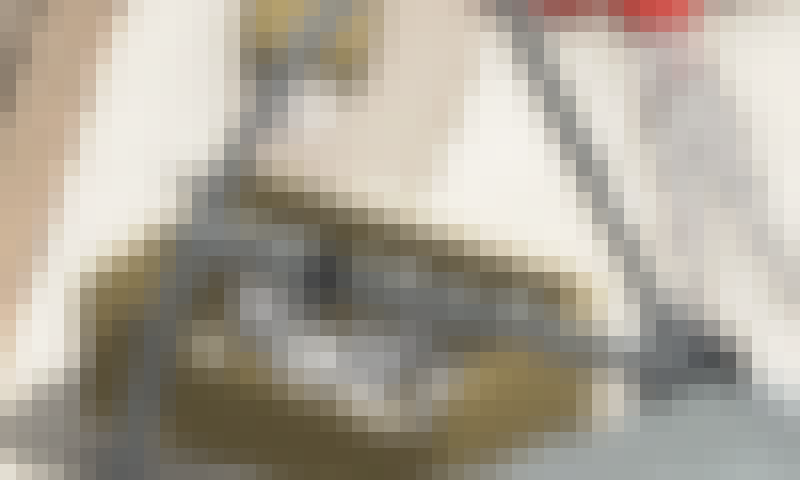

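```bash
python3 -c "
from h import *
p=np.load('p.npy')
inc([.5245,.240,.215],p[2])"
```

```text
shift cm [ 12.27 -11.25  -0.77] turn deg [ 0.6 -0.7 70.7] n 6.6
```

Request:
{"api": "jog_arm", "payload": {
  "increments": [
    {"wx": 0,"wy": 0,"wz": 9,"x": 1,"y": -1,"z": -1,"claw": 100},
    {"wx": 0,"wy": 0,"wz": 18,"x": 3,"y": -3,"z": -1,"claw": 100},
    {"wx": 0.2,"wy": -0.2,"wz": 27,"x": 5,"y": -5,"z": -1,"claw": 100},
    {"wx": 0.3,"wy": -0.3,"wz": 36,"x": 8,"y": -7.5,"z": -1,"claw": 100},
    {"wx": 0.4,"wy": -0.5,"wz": 45,"x": 10,"y": -9.5,"z": -1,"claw": 100},
    {"wx": 0.5,"wy": -0.6,"wz": 54,"x": 12,"y": -11,"z": -1,"claw": 100},
    {"wx": 0.6,"wy": -0.7,"wz": 63,"x": 12.3,"y": -11.3,"z": -0.8,"claw": 100},
    {"wx": 0.6,"wy": -0.7,"wz": 70.7,"x": 12.3,"y": -11.3,"z": -0.8,"claw": 100},
    {"wx": 0.6,"wy": -0.7,"wz": 70.7,"x": 12.3,"y": -11.3,"z": -0.8,"claw": 100}
  ]
}}

```text
clock: 11.15
position: [0.5234, 0.2402, 0.2139]
tool_rot: [3.142, 0.002, 0.233]
force: [-0.6, -0.1, -0.1]
grip_width: 0.0854
```

```bash
python3 look.py 9;python3 -c "
from h import *
p=np.load('p.npy')
inc([.5245,.240,.0795],p[2])"
```

```text
11.15 [0.52342387 0.24016619 0.21392419] [3.14150347e+00 1.57994092e-03 2.33425162e-01] 0.08541026444566215 [-0.5740514  -0.10465933 -0.09663396]
shift cm [ 0.09  0.04 13.49] turn deg [-0.   0.1  0.2] n 0.0
```

View pics/c9.png

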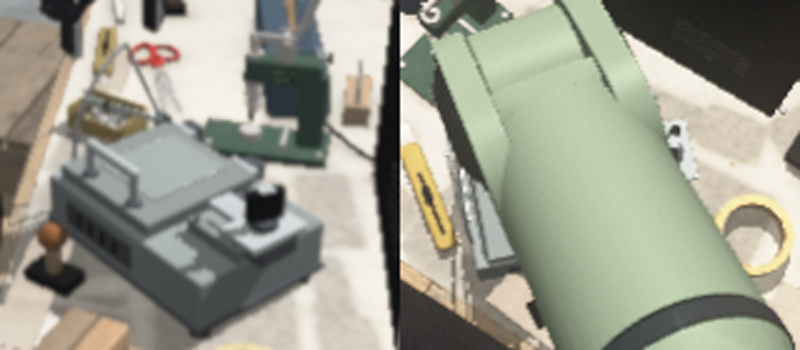

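Request:
{"api": "jog_arm", "payload": {
  "increments": [
    {"wx": 0,"wy": 0,"wz": 0,"x": 0.1,"y": 0,"z": 5,"claw": 100},
    {"wx": 0,"wy": 0,"wz": 0,"x": 0.1,"y": 0,"z": 10,"claw": 100},
    {"wx": 0,"wy": 0,"wz": 0,"x": 0.1,"y": 0,"z": 13,"claw": 100},
    {"wx": 0,"wy": 0,"wz": 0,"x": 0.1,"y": 0,"z": 13.4,"claw": 100},
    {"wx": 0,"wy": 0,"wz": 0,"x": 0.1,"y": 0,"z": 13.4,"claw": 60},
    {"wx": 0,"wy": 0,"wz": 0,"x": 0.1,"y": 0,"z": 13.4,"claw": 30},
    {"wx": 0,"wy": 0,"wz": 0,"x": 0.1,"y": 0,"z": 13.4,"claw": 0},
    {"wx": 0,"wy": 0,"wz": 0,"x": 0.1,"y": 0,"z": 13.4,"claw": 0},
    {"wx": 0,"wy": 0,"wz": 0,"x": 0.1,"y": 0,"z": 13.4,"claw": 0}
  ],
  "squeeze": 40
}}

```text
clock: 12.38
position: [0.52, 0.2394, 0.0803]
tool_rot: [3.142, 0.01, 0.237]
force: [-30.1, -8.3, 25.9]
grip_width: 0.0103
```

```bash
python3 look.py 10
```

```text
12.375 [0.51998104 0.23940844 0.08034723] [3.14155991 0.00983948 0.23661689] 0.010320492828096797 [-30.08700638  -8.28196186  25.86676019]
```

View pics/c10.png

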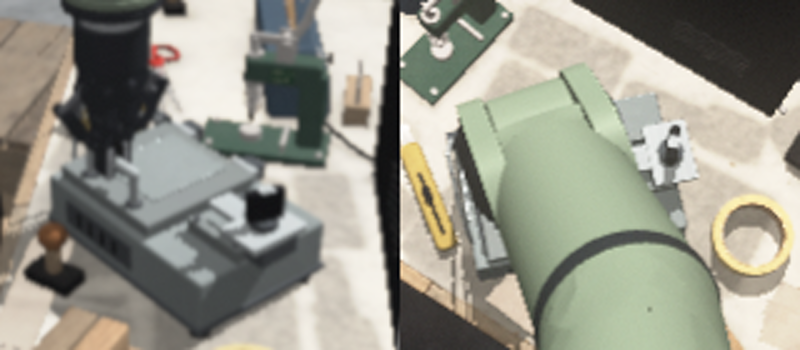

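Request:
{"api": "jog_arm", "payload": {
  "increments": [
    {"wx": 0,"wy": 0,"wz": 0,"x": -0.1,"y": 0,"z": -0.2,"claw": 0},
    {"wx": 0,"wy": 0,"wz": 0,"x": -0.1,"y": 0,"z": -0.2,"claw": 0}
  ],
  "squeeze": 60
}}

```text
clock: 12.72
position: [0.5203, 0.2395, 0.0829]
tool_rot: [-3.141, 0.007, 0.237]
force: [9.4, 1.6, -8.4]
grip_width: 0.0096
```

```bash
python3 - <<'E'
from h import *
print(bot.observe()['position'],bot.observe()['tool_rot'])
r=np.hypot(138,44);f=np.arctan2(44,138)
for t in(.06,.12,.18,.24,.3,.36,.42,.48,.53):print(t,((138-r*np.cos(f+t))/10).round(2),((r*np.sin(f+t)-44)/10).round(2))
E
```

```text
[0.52025705 0.239509   0.08287018] [-3.1414072   0.00694556  0.23687923]
0.06 0.29 0.82
0.12 0.63 1.62
0.18 1.01 2.4
0.24 1.44 3.15
0.3 1.92 3.88
0.36 2.43 4.58
0.42 2.99 5.24
0.48 3.59 5.88
0.53 4.12 6.37
```

Request:
{"api": "jog_arm", "payload": {
  "increments": [
    {"wx": 0,"wy": 0,"wz": 0,"x": 0.25,"y": 0,"z": -0.6,"claw": 0},
    {"wx": 0,"wy": 0,"wz": 0,"x": 0.6,"y": 0,"z": -1.4,"claw": 0},
    {"wx": 0,"wy": 0,"wz": 0,"x": 1.0,"y": 0,"z": -2.2,"claw": 0},
    {"wx": 0,"wy": 0,"wz": 0,"x": 1.4,"y": 0,"z": -2.95,"claw": 0},
    {"wx": 0,"wy": 0,"wz": 0,"x": 1.9,"y": 0,"z": -3.7,"claw": 0},
    {"wx": 0,"wy": 0,"wz": 0,"x": 2.4,"y": 0,"z": -4.4,"claw": 0},
    {"wx": 0,"wy": 0,"wz": 0,"x": 3.0,"y": 0,"z": -5.05,"claw": 0},
    {"wx": 0,"wy": 0,"wz": 0,"x": 3.3,"y": 0,"z": -5.4,"claw": 0},
    {"wx": 0,"wy": 0,"wz": 0,"x": 3.3,"y": 0,"z": -5.4,"claw": 0}
  ]
}}

```text
clock: 13.85
position: [0.5497, 0.2469, 0.137]
tool_rot: [-3.141, 0.013, 0.237]
force: [-24.5, -4.7, 10.5]
grip_width: 0.0098
```

```bash
python3 look.py 11
```

```text
13.85 [0.54971321 0.24690376 0.13703025] [-3.14126174  0.01319121  0.23727803] 0.00984172300300456 [-24.50990131  -4.74638571  10.4791007 ]
```

View pics/c11.png

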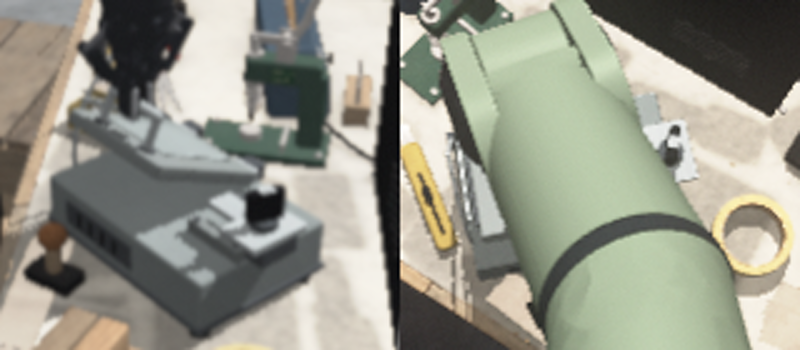

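```bash
cat > ov.py <<'E'
from h import *
import sys
S=load(sys.argv[1]);p=np.load('p.npy')
def cov(t,P):
    P=np.array(P,float); x=P[:,0]-72; z=P[:,2]-86
    return np.c_[72+x*np.cos(t)+z*np.sin(t),P[:,1],86-x*np.sin(t)+z*np.cos(t)]
x0,y0,w,h,k=210,120,110,75,7
base=cv2.resize(S['pixels'][y0:y0+h,x0:x0+w,::-1],None,fx=k,fy=k,interpolation=cv2.INTER_CUBIC)
im=base.copy()
for t,c in zip(map(float,sys.argv[2:]),((0,0,255),(0,200,0),(255,0,0))):
    for L in([(-74,73,94),(-74,-73,94),(72,-73,94)],[(-74,-73,94),(-74,-73,78),(72,-73,78)],[(-66,-36,130),(-66,36,130)]):
        q=(proj(S,U(p,cov(t,L)))-[x0,y0]+.5)*k
        cv2.polylines(im,[q.round().astype(int)],False,c,1)
    q=(proj(S,U(p,[(72,82,86),(72-135*np.cos(t),82,86+135*np.sin(t))]))-[x0,y0]+.5)*k
    cv2.polylines(im,[q.round().astype(int)],False,c,1)
cv2.imwrite('pics/ov.png',im);cv2.imwrite('pics/ovb.png',base)
E
python3 ov.py side11 .4 .5
```

```text
(no output)
```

View pics/ov.png

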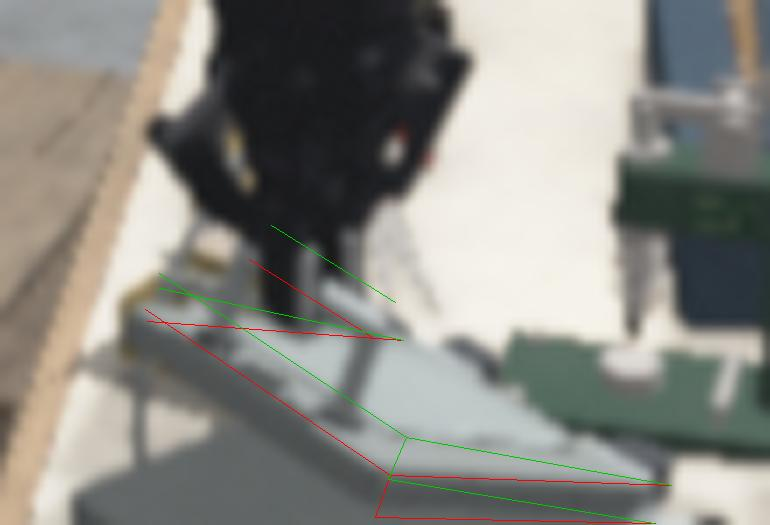

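View pics/ovb.png

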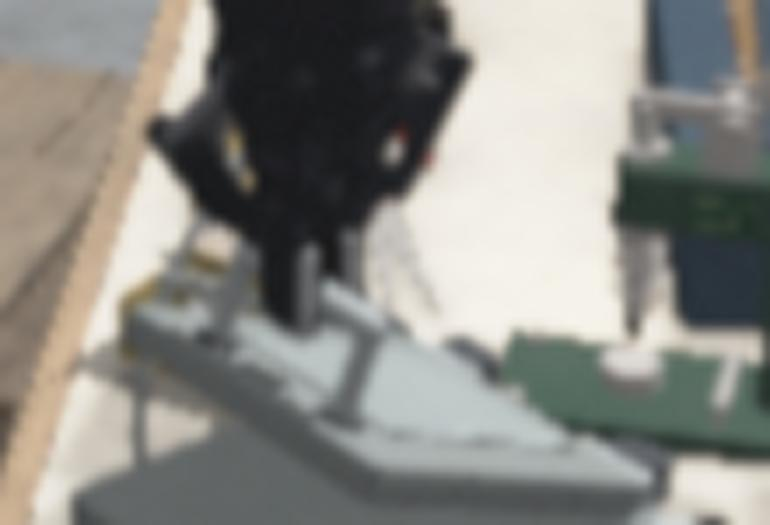

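```bash
python3 - <<'E'
from h import *
S=load('side8')
x0,y0,w,h,k=215,145,115,105,7
im=cv2.resize(S['pixels'][y0:y0+h-20,x0:x0+w,::-1],None,fx=k,fy=k,interpolation=cv2.INTER_CUBIC)
p=np.load('p.npy')
for P in[(-85,-160,74),(85,-160,74),(-85,90,74),(-74,-73,94),(-74,73,94),(72,-73,94),(-74,-73,78),(-66,-36,136),(-66,36,136),(0,-155,145.5)]:
    q=((proj(S,U(p,P))[0]-[x0,y0]+.5)*k).astype(int);print(P,q); cv2.circle(im,tuple(q),3,(0,0,255),1)
for i in range(0,w*k,100): cv2.putText(im,str(i),(i,10),0,.35,(0,0,0))
for i in range(0,h*k,100): cv2.putText(im,str(i),(0,i),0,.35,(0,0,0))
cv2.imwrite('pics/z8.png',im)
E
```

```text
(-85, -160, 74) [455 628]
(85, -160, 74) [814 448]
(-85, 90, 74) [ 36 309]
(-74, -73, 94) [320 449]
(-74, 73, 94) [ 82 274]
(72, -73, 94) [628 311]
(-74, -73, 78) [320 486]
(-66, -36, 136) [273 296]
(-66, 36, 136) [154 212]
(0, -155, 145.5) [644 357]
```

View pics/z8.png

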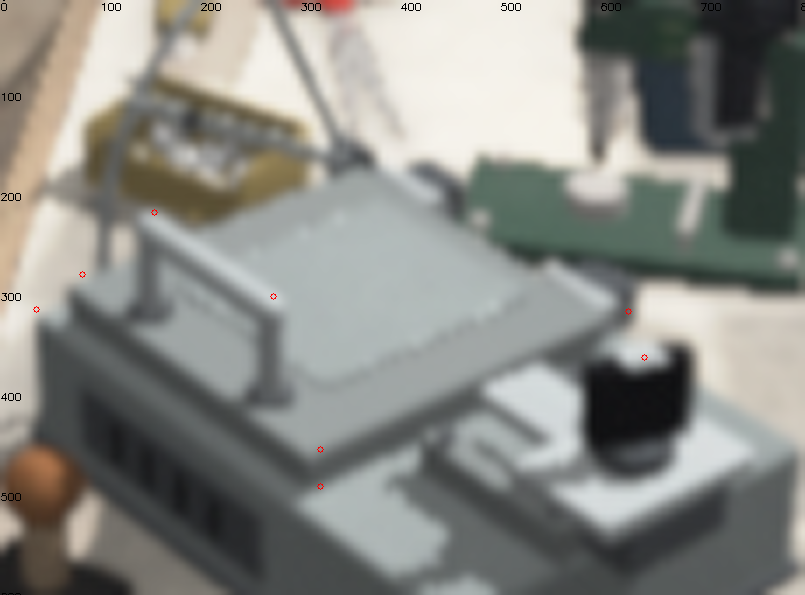

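```bash
cat > fit2.py <<'E'
from h import *
S=load('side8');T=load('top8')
sp=[((-74,-73,94),(308,463)),((-74,73,94),(70,288)),((72,-73,94),(622,308)),((85,-160,74),(797,450)),((-85,90,74),(38,325)),((-66,-36,136),(280,297)),((-66,36,136),(150,217)),((72,82,86),(352,155))]
sP=np.array([a for a,b in sp]);su=np.array([b for a,b in sp])/7+[215,145]-.5
tp=[((-85,-160,74),(592,252)),((85,-160,74),(550,65)),((-85,90,74),(288,312)),((-66,0,130),(395,258))]
tP=np.array([a for a,b in tp]);tu=np.array([b for a,b in tp])/3.6+[140,130]-.5
def r(q,full=True):
    p=q[:3]
    a=(proj(S,U(p,sP))+q[3:5]-su).ravel(); b=(proj(T,U(p,tP))+q[5:7]-tu).ravel()
    k=(U(p,(0,-115,0))[0][:2]-[.6165,.144])/.002
    c,s=np.cos(p[2]),np.sin(p[2]); d=U(p,(-66,0,0))[0][:2]-[.518,.239]
    return np.r_[a,b*.7,k,(c*d[0]+s*d[1])/.002,q[3:]/1.]
s=least_squares(r,[.58,.25,.25,0,0,0,0],loss='soft_l1');print(s.x.round(4));print(r(s.x).round(1))
np.save('p2.npy',s.x)
p=s.x[:3];pt=(np.array([(690,350),(600,350),(540,325),(430,305),(380,290),(290,250),(220,240)])/16+[222,145]-.5)
def g(t):
    L=proj(S,U(p,[(72-l*np.cos(t),82,86+l*np.sin(t)) for l in np.linspace(0,135,200)]))+s.x[3:5]
    return L
for t in np.arange(.4,.66,.02):
    L=g(t);D=np.array([L[np.argmin(abs(L[:,0]-u[0])),1]-u[1] for u in pt]);print(round(t,2),D.round(1))
E
python3 fit2.py
```

```text
[ 0.5835  0.2553  0.2536 -0.664   0.7836 -0.2094 -0.1776]
[ 1.6 -1.3  0.7 -0.9 -0.1  0.6  1.8 -0.5 -1.5 -1.1 -1.4  0.5 -0.4  0.2
  0.5  1.9  0.7  0.2 -0.6 -1.7  0.4  1.2 -0.1  0.1 -2.1 -0.   0.7 -0.7
  0.8 -0.2 -0.2]
0.4 [2.1 1.8 3.1 3.9 4.6 6.8 7.1]
0.42 [2.1 1.6 2.8 3.4 4.1 6.1 6.3]
0.44 [2.1 1.4 2.6 3.  3.5 5.4 5.5]
0.46 [2.1 1.2 2.3 2.5 3.  4.7 4.6]
0.48 [2.1 1.1 2.  2.  2.4 3.9 3.8]
0.5 [2.  0.9 1.7 1.5 1.8 3.2 2.9]
0.52 [2.  0.7 1.4 1.1 1.2 2.4 2. ]
0.54 [2.  0.5 1.1 0.5 0.6 1.7 1.1]
0.56 [ 2.   0.3  0.8 -0.   0.   0.8  0.2]
0.58 [ 2.   0.1  0.5 -0.5 -0.6  0.  -0.8]
0.6 [ 2.  -0.1  0.1 -1.1 -1.3 -0.8 -1.8]
0.62 [ 1.9 -0.3 -0.2 -1.7 -2.  -1.7 -2.8]
0.64 [ 1.9 -0.5 -0.6 -2.3 -2.7 -2.6 -3.9]
```

```bash
sed -i "s/p=np.load('p.npy')/P2=np.load('p2.npy');p=P2[:3];sh=P2[3:5]/; s/-\[x0,y0\]+.5/+sh-[x0,y0]+.5/g" ov.py; python3 ov.py side11 .38 .44
```

```text
(no output)
```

View pics/ov.png

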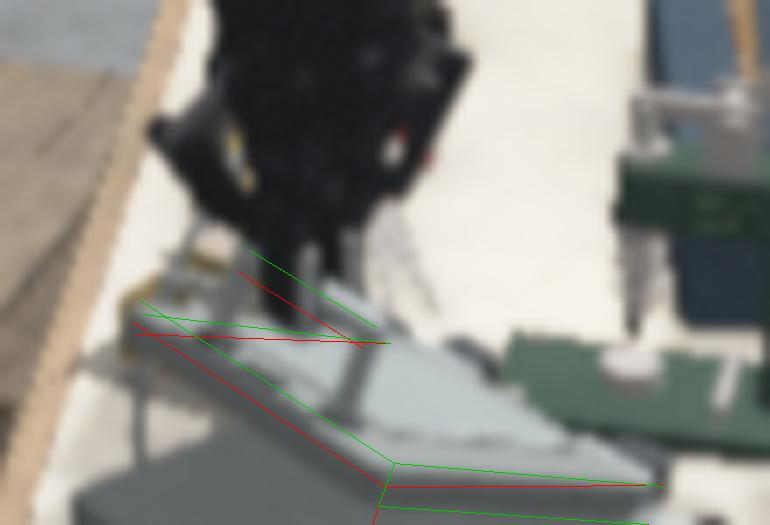

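```bash
python3 - <<'E'
import sys; sys.argv=['x','side11']
from ov import *
for t in(.34,.36,.38,.4,.42,.44,.46,.48):
    C=[(-74,-73,94),(-74,73,94)]
    print(t,(proj(S,U(p,cov(t,C)))-proj(S,U(p,C))).round(1).tolist())
E
```

```text
0.34 [[3.6, -18.1], [2.7, -17.1]]
0.36 [[4.0, -19.2], [3.1, -18.1]]
0.38 [[4.4, -20.3], [3.4, -19.2]]
0.4 [[4.8, -21.4], [3.8, -20.2]]
0.42 [[5.2, -22.5], [4.1, -21.2]]
0.44 [[5.7, -23.6], [4.5, -22.2]]
0.46 [[6.1, -24.7], [4.9, -23.3]]
0.48 [[6.6, -25.8], [5.4, -24.3]]
```

Request:
{"api": "jog_arm", "payload": {
  "increments": [
    {"wx": 0,"wy": 0,"wz": 0,"x": 0.3,"y": 0,"z": -0.4,"claw": 0},
    {"wx": 0,"wy": 0,"wz": 0,"x": 0.75,"y": 0,"z": -1.0,"claw": 0},
    {"wx": 0,"wy": 0,"wz": 0,"x": 0.75,"y": 0,"z": -1.0,"claw": 0}
  ]
}}

```text
clock: 14.32
position: [0.5581, 0.2491, 0.147]
tool_rot: [-3.141, 0.012, 0.237]
force: [6.3, 3.7, -18.8]
grip_width: 0.0095
```

```bash
python3 look.py 12; python3 ov.py side12 .5 .56
```

```text
14.325 [0.55808501 0.24906105 0.1469832 ] [-3.14120967  0.01152998  0.23742194] 0.009479680840810679 [  6.26988329   3.7181045  -18.80494257]
```

View pics/ovb.png

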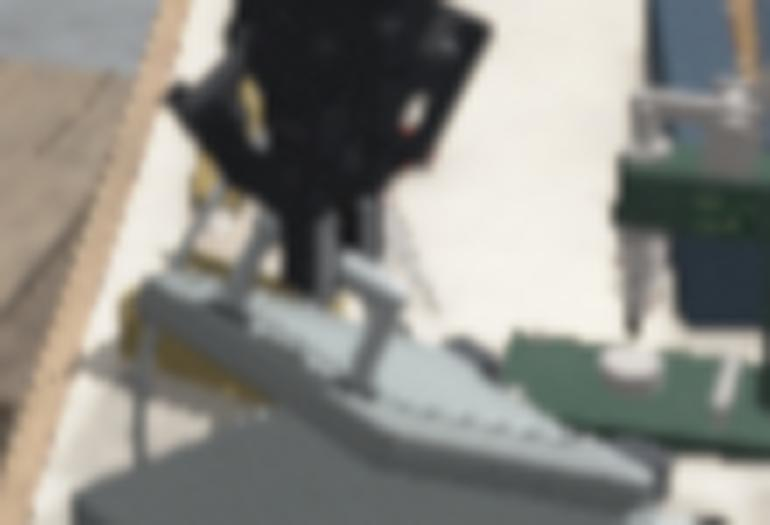

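View pics/ov.png

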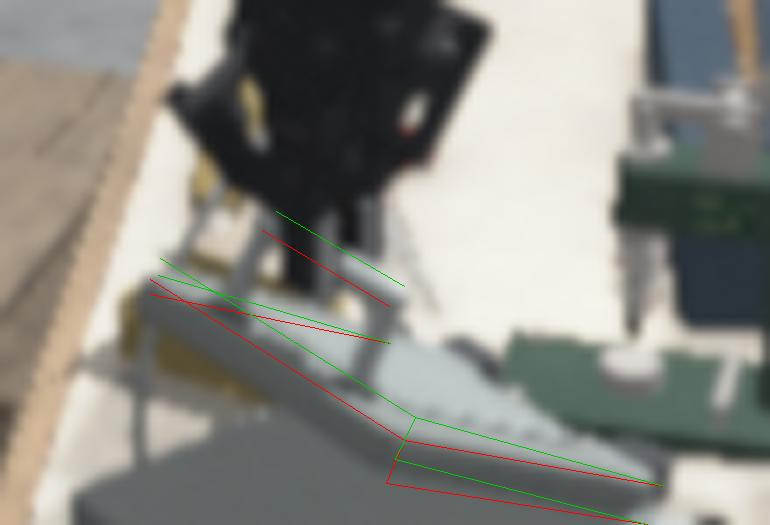

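```bash
python3 - <<'E'
from h import *
P2=np.load('p2.npy');p=P2[:3]
o=[]
for t in('side8','side11','side12'):
    S=load(t)
    a=cv2.resize(S['pixels'][145:175,222:270,::-1],None,fx=8,fy=8,interpolation=cv2.INTER_NEAREST)
    b=a.copy()
    for th,c in((.5,(0,0,255)),(.55,(0,255,0)),(.6,(255,0,0))):
        q=(proj(S,U(p,[(72,82,86),(72-135*np.cos(th),82,86+135*np.sin(th))]))+P2[3:5]+.5-[222,145])*8
        cv2.polylines(b,[q.round().astype(int)],False,c,1)
    o.append(np.hstack([a,b]))
cv2.imwrite('pics/cmp.png',np.vstack(o)[:600])
cv2.imwrite('pics/cmp.png',cv2.resize(np.vstack(o),None,fx=.8,fy=.8,interpolation=cv2.INTER_AREA))
E
```

```text
(no output)
```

View pics/cmp.png

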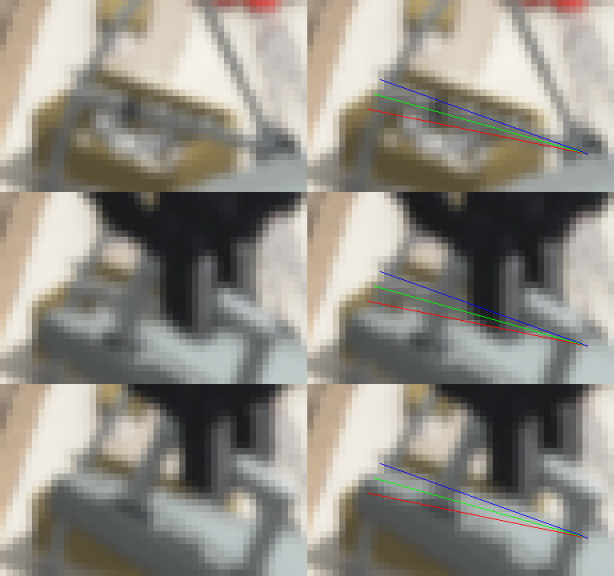

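```bash
python3 - <<'E'
from h import *
S=load('side8')
for p in(np.load('p2.npy')[:3],np.load('p.npy')):
  pr=lambda P:proj(S,U(p,P))[0]
  for nm,C,m in(('FL',(-74,73,94),(224.5,185.6)),('BR',(72,-73,94),(303.4,188.5)),('hub',(72,82,86),(264.9,166.4))):
    off=np.array(m)-pr(C)
    out=[]
    for t in(.48,.52,.56,.6,.64):
        q=pr((72-135*np.cos(t),82,86+135*np.sin(t)))+off
        yl=159.5+.254*(q[0]-235.3); out.append((t,q.round(1).tolist(),round(q[1]-yl,1)))
    print(nm,off.round(1),out)
E
python3 - <<'E'
import sys; sys.path.insert(0,'.')
from h import *
S=load('side8')['pixels'].astype(int)
# intensity columns near strip
for x in range(230,262,2): print(x,[int(v) for v in S[154:170,x].mean(1)], [int(v) for v in (S[154:170,x,0]-S[154:170,x,2])])
E
```

```text
FL [-1.3  1.7] [(0.48, [229.8, 163.3], np.float64(5.2)), (0.52, [230.6, 161.5], np.float64(3.2)), (0.56, [231.4, 159.6], np.float64(1.1)), (0.6, [232.2, 157.7], np.float64(-1.0)), (0.64, [233.1, 155.9], np.float64(-3.0))]
BR [-0.5  0.2] [(0.48, [230.7, 161.9], np.float64(3.6)), (0.52, [231.4, 160.0], np.float64(1.5)), (0.56, [232.2, 158.2], np.float64(-0.5)), (0.6, [233.1, 156.3], np.float64(-2.6)), (0.64, [234.0, 154.5], np.float64(-4.7))]
hub [-1.  -1.4] [(0.48, [230.1, 160.3], np.float64(2.1)), (0.52, [230.9, 158.4], np.float64(0.1)), (0.56, [231.7, 156.6], np.float64(-2.0)), (0.6, [232.5, 154.7], np.float64(-4.1)), (0.64, [233.5, 152.9], np.float64(-6.2))]
FL [-1.8  1.8] [(0.48, [230.0, 163.4], np.float64(5.3)), (0.52, [230.8, 161.5], np.float64(3.2)), (0.56, [231.6, 159.7], np.float64(1.1)), (0.6, [232.4, 157.8], np.float64(-0.9)), (0.64, [233.4, 156.0], np.float64(-3.0))]
BR [-0.9 -0.5] [(0.48, [230.9, 161.1], np.float64(2.7)), (0.52, [231.7, 159.2], np.float64(0.7)), (0.56, [232.5, 157.4], np.float64(-1.4)), (0.6, [233.4, 155.5], np.float64(-3.5)), (0.64, [234.3, 153.7], np.fl
[... 1825 characters left out ...]
28, 186, 116, 93, 104, 108, 102, 98, 114, 124, 118] [9, 10, 10, 11, 13, 18, 34, 34, 28, 14, 3, 6, 27, 51, 60, 59]
254 [240, 239, 238, 237, 237, 235, 216, 160, 109, 123, 134, 116, 112, 116, 115, 110] [9, 11, 11, 12, 12, 14, 27, 36, 31, 15, 6, 6, 27, 52, 58, 57]
256 [221, 231, 235, 236, 236, 237, 232, 201, 134, 104, 118, 123, 114, 111, 111, 109] [12, 11, 11, 13, 12, 13, 17, 35, 37, 35, 20, 6, 9, 31, 51, 55]
258 [147, 142, 163, 193, 217, 228, 233, 228, 201, 170, 166, 154, 124, 113, 124, 131] [4, 6, 10, 16, 16, 14, 14, 18, 38, 47, 42, 23, 8, 16, 35, 42]
260 [222, 215, 206, 188, 166, 155, 165, 193, 213, 218, 222, 210, 168, 140, 167, 195] [12, 13, 12, 9, 6, 8, 12, 16, 19, 17, 14, 13, 3, 4, 13, 18]
```

Request:
{"api": "jog_arm", "payload": {
  "increments": [
    {"wx": 0,"wy": 0,"wz": 0,"x": 0.05,"y": 0,"z": -0.15,"claw": 0},
    {"wx": 0,"wy": 0,"wz": 0,"x": 0.05,"y": 0,"z": -0.15,"claw": 0},
    {"wx": 0,"wy": 0,"wz": 0,"x": 0.05,"y": 0,"z": -0.15,"claw": 0},
    {"wx": 0,"wy": 0,"wz": 0,"x": 0.05,"y": 0,"z": -0.15,"claw": 0}
  ]
}}

```text
clock: 14.92
position: [0.5591, 0.2493, 0.1479]
tool_rot: [-3.142, 0.011, 0.237]
force: [7.9, 3.4, -21.5]
grip_width: 0.0095
```

```bash
python3 look.py 13; python3 ov.py side13 .52 .56; python3 -c "
from h import *
print(bot.observe()['qd'].round(3))"
```

```text
14.925 [0.55906161 0.24925611 0.1479144 ] [-3.14151868  0.01087245  0.23746894] 0.009490078562904614 [  7.91769388   3.412852   -21.51113533]
[ 0.    -0.001 -0.    -0.    -0.001 -0.002  0.   ]
```

View pics/ov.png

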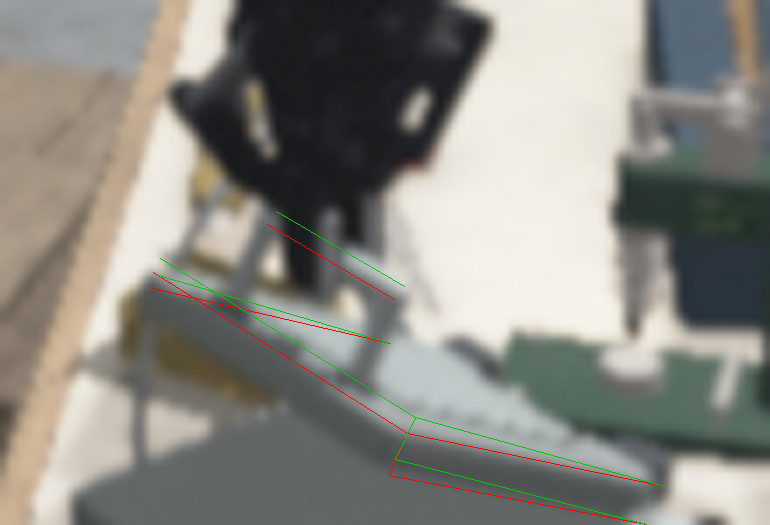

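View pics/c13.png

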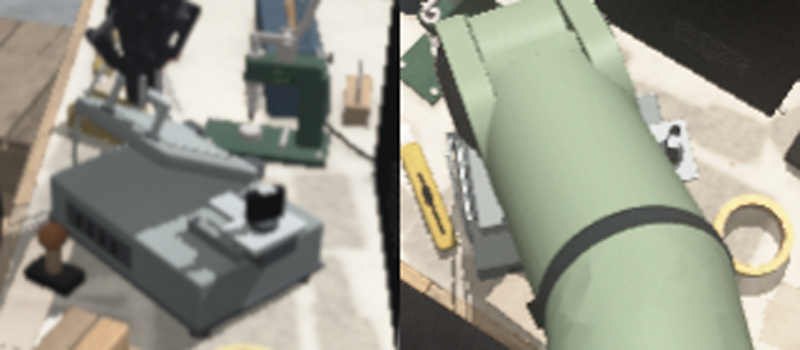

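Request:
{"api": "jog_arm", "payload": {
  "increments": [
    {"wx": 0,"wy": 0,"wz": 0,"x": 0.1,"y": 0,"z": -0.15,"claw": 0},
    {"wx": 0,"wy": 0,"wz": 0,"x": 0.15,"y": 0,"z": -0.2,"claw": 0},
    {"wx": 0,"wy": 0,"wz": 0,"x": 0.15,"y": 0,"z": -0.2,"claw": 0},
    {"wx": 0,"wy": 0,"wz": 0,"x": 0.15,"y": 0,"z": -0.2,"claw": 0},
    {"wx": 0,"wy": 0,"wz": 0,"x": 0.15,"y": 0,"z": -0.2,"claw": 0},
    {"wx": 0,"wy": 0,"wz": 0,"x": 0.15,"y": 0,"z": -0.2,"claw": 0}
  ]
}}

```text
clock: 15.78
position: [0.5608, 0.2497, 0.1495]
tool_rot: [3.141, 0.011, 0.238]
force: [5.7, 2.6, -21.0]
grip_width: 0.0093
```

```bash
python3 look.py 14; python3 -c "
from h import *
print(bot.observe()['qd'].round(3)); f=[load('side13'),load('side14')]
c=lambda f:cv2.resize(f['pixels'][145:200,222:275,::-1],None,fx=7,fy=7,interpolation=cv2.INTER_CUBIC)
cv2.imwrite('pics/z14.png',np.hstack(list(map(c,f))))"
```

```text
15.775 [0.56082288 0.24969852 0.14951198] [3.14148133 0.01069826 0.23755112] 0.009279933948701066 [  5.70658795   2.5894569  -21.04834396]
[-0.001  0.001 -0.     0.001 -0.001 -0.001 -0.001]
```

View pics/z14.png

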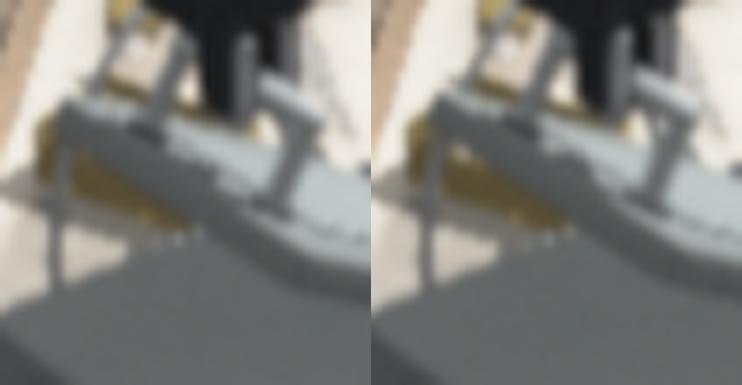

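```bash
python3 -c "
from workcell import bot
print(bot.job_done()); o=bot.observe(); print(o['clock'],o['position'],o['grip_width'])"
```

```text
the job is handed in; nothing more can be done
None
the job is handed in; nothing more can be done
```

I handed the job in at about 15.8 s with the cover raised and still gripped by its handle. By my estimate it is lined up with the index arm. No verdict is reported, and these are my own measurements.

- **Knob:** I turned it counter-clockwise to about 1.23 rad, judged from the tool's angle.
- **Bolt:** I slid it out about 38 mm with the cover shut. Both cameras showed the tongue clear of the cover.
- **Final hold:** The grip is 60 N with the fingers on the handle bar. Joint speeds were about zero, and the spring was pulling at roughly 7–8 N.

| Angle | How measured | Estimate (rad) |
|---|---|---|
| Index arm | side camera | 0.55 ± 0.03 |
| Cover | corner positions, one step before the last two small raises | 0.505 and 0.555 |
| Cover | tool travel, same pose | 0.54 |
| Cover | those values plus about 0.025 for the two raises | 0.56 at hand-in |

**Checks that disagreed or could not be made:**
- **Tool length:** The fingertips really sit about 31 mm farther back than the reported TCP. My first knob grasp closed above the bar. A gentle touch on the knob top, about 31 N, confirmed the offset, and I corrected every later move.
- **Unit position:** My image fit was off by about 5 mm at the knob. Gripping it off-centre gave side forces of up to about 30 N.
- **Alignment:** Near the end the cover hid the index arm and its own rib, so I could not see the alignment directly. Depending on the reference used, the remaining mismatch is about 0.01 to 0.03 rad, against the 0.06 allowed.
- **Surroundings:** In the last views the masking tape, cutter and stamp looked unmoved. The bin was only partly visible, and the index arm was last seen clearly before the lift.

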